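Assemble the tiered lunch box on its mat

ROBOT

A 7-joint arm with a two-finger parallel gripper is mounted at the origin on a cart in front of the work surface, level with it; the furniture and walls round the work are solid. World frame = base frame: x ahead of the robot, y to its left, z up, the work surface at z = 0. Lengths are in m, angles in rad, forces in N, time in s.
With the tool pointing down it reaches from about 0.4 to 0.875 m from the base axis. Payload 6.5 kg.
Tool frame: the origin (TCP) lies at the very end of the fingers, on their centre line; the grasp point (between the pads) lies 19 mm behind it (env.pinch_z is the distance from the TCP to the grasp point, in m); z points along the fingers, y is the direction in which the jaws open and shut (so a half turn about z gives the same grasp; the last joint's range is limited). The gripper opens to 85 mm and grips with 20 to 120 N. Pads are 22 mm wide; open, the fingers measure 114 mm over their backs; the gripper's body (76 mm by 85 mm) begins 54 mm behind the grasp point. The pads swing forward as they close: fully open they stand 13 mm farther back than shut.
Start: joints at [-1.247, 0.536, -0.004, 1.538, 0.003, 1.067, -0.071], TCP at [0.247, 0.601, 0.231] pointing down, gripper open.
Joint ranges: [-2.7, 2.7], [-0.37, 2.16], [-1.27, 1.26], [0.24, 2.4], [-1.31, 4.45], [0.19, 1.91], [-2.76, 2.76]. Speed limits (rad/s): [2.39, 2.39, 3.14, 3.14, 3.14, 3.14, 3.14].

INTERFACE

Orientations are given as [roll, pitch, yaw] about the fixed x, y, z axes, in that order (R = Rz(yaw) Ry(pitch) Rx(roll)).
In Python, from bench import env, eyes, sign_off gives the robot as it stands. The module is installed in compiled form; this text tells all that it offers.
- The arm moves only by the tool apply_moves, never from a script. Its argument "moves" is one flat list of numbers, 7 for each row, row after row: the shift along the tool's x, y, z in m, then the turn, a rotation vector about the tool's x, y, z in rad, then the opening, from 0 (shut) to 1 (fully open). In form: [tx, ty, tz, rx, ry, rz, hand, tx, ty, tz, rx, ry, rz, hand, ...]. A call has exactly 10 rows; each row shifts and turns the pose as measured when the row begins, along the tool's axes as they then stand; what a row does not reach is not made up. A row lasts 1/10 s, in which the tool goes at most 50 mm and 8.59 degrees, less where a joint would pass 70% of its speed; a pose out of reach is approached as far as the arm can. A call is refused whole if a number of a shift passes 0.05 or a number of a turn 0.15, either way. A call with a gripper value outside its range is refused whole. The fingers move at their own pace and stop on an object; "squeeze" is the grip in N (left out, the last holds). Time passes only in rows, so rows that do not move let the fingers close, or fill a call up. It gives the time, the measured TCP pose, the force and the opening at its end, in the units of the state.
- env.get_state(): the state, without advancing time (a new reading comes with each control period).
- eyes.capture(name): name is "scene" or "top"; returns a dict with "image" (400x640x3 uint8, red, green, blue), "fx", "fy", "cx", "cy" (pixels), "R" (3x3) and "t" (3): a world point X has camera coordinates R X + t. Camera axes: x right, y down, z forward; pixel columns grow to the right and rows downward; lengths in m; the calibration is good to about 2 mm. A picture is of the moment at which its call begins. There is no depth.
- sign_off(): hands the job in, once; it reports no verdict.
The state is a dict: "t": time; "joint_pos": joint angles; "joint_velocities": joint speeds; "joint_efforts": joint torques, N m; "position": TCP position; "eef_rot": TCP orientation; "ft_force": force on the tool from outside, world axes, zero at the start; "wrist_torque": the same for the moment, N m; "finger_gap": finger opening in m.
Only numpy, scipy, OpenCV 4.12 (cv2) and the standard library are available. Lean on these libraries where they do the work, as an engineer would, in place of code of your own. Each camera call takes 0.05 s, during which the arm holds its last target.

TASK

Put the lunch box together on the cork mat, building it up from the bottom one part at a time: first the deep tier in the middle of the mat and lengthwise along it, then the divided tier, then the shallow cutlery tray, and last the wooden lid. Each part must sit fully home on the one below, and the mug, flask and salt shaker stay where they are.

Things in the scene. Friction and masses are not known exactly. Their poses are not given: they have to be found in the camera images.
- mat: Flat rectangular cork mat fixed to the surface, 150 mm (own x) by 90 mm (own y), 5 mm thick. Origin: centre of its underside, on the work surface; z up. (A solid wall shelf overhangs the back of the counter beyond about x = 0.68 m, some 0.3 to 0.4 m above it: swing the arm round well short of it.)
- deep_tier: Deep open steel tier, undivided, 48 mm high with foot. 120 x 64 mm outside (own x, y), mouth 112 x 56. Its rounded foot, 104 x 50 x 6 mm, drops loosely into the mouth of the part below; the body then rests on that rim. Origin: centre of foot underside, z up; either way round.
- divided_tier: Open steel tier with one crosswise divider (top 12 mm below rim), 36 mm high with foot. Home: origin 42 mm above deep tier's. 120 x 64 mm outside (own x, y), mouth 112 x 56. Its rounded foot, 104 x 50 x 6 mm, drops loosely into the mouth of the part below; the body then rests on that rim. Origin: centre of foot underside, z up; either way round.
- cutlery_tray: Shallowest open steel tier, one low lengthwise rib (top 11 mm below rim), 28 mm high with foot. Home: origin 30 mm above divided tier's. 120 x 64 mm outside (own x, y), mouth 112 x 56. Its rounded foot, 104 x 50 x 6 mm, drops loosely into the mouth of the part below; the body then rests on that rim. Origin: centre of foot underside, z up; either way round.
- lid: Light wooden lid, 120 x 64 mm (own x, y). Rounded foot 104 x 50 x 6 mm below, plate from 6 to 14 mm, then a central grip bar 60 mm long (x), 12 mm wide (y), top at 46 mm. Origin: centre of foot underside, z up; either way round. Home: origin 22 mm above cutlery tray's.
- mug: Bystander: green and white mug with a handle, 78 mm across, 101 mm high; behind the work. Origin: underneath it, on the surface. Not to be moved.
- flask: Bystander: grey steel drinking flask with a black cap, 72 mm across, 250 mm high; behind on the left. Origin: centre of its underside. Not to be moved.
- salt_shaker: Bystander: clear and grey salt shaker, 44 mm across, 90 mm high; behind on the right. Origin: centre of its underside. Not to be moved.

How it is judged:
On the way, in this order (a step that is already met when the one before it is completed fails the run):
1. the deep tier stands in the middle of the cork mat, lengthwise along it (horizontal distance between deep_tier and mat below 0.015 m and z of deep_tier in the frame of mat between 0.002 and 0.009 m and angle between the x axis of deep_tier and the x axis of mat, either way round below 0.17 rad), for 0.2 s.
2. the divided tier is seated in the deep tier's mouth (horizontal distance between divided_tier and deep_tier below 0.009 m and z of divided_tier in the frame of deep_tier between 0.039 and 0.0445 m and angle between the x axis of divided_tier and the x axis of deep_tier, either way round below 0.12 rad and angle between divided_tier's own z axis and vertical below 0.08 rad), for 0.2 s.
3. the cutlery tray is seated in the divided tier's mouth (horizontal distance between cutlery_tray and divided_tier below 0.009 m and z of cutlery_tray in the frame of divided_tier between 0.027 and 0.0325 m and angle between the x axis of cutlery_tray and the x axis of divided_tier, either way round below 0.12 rad and angle between cutlery_tray's own z axis and vertical below 0.08 rad), for 0.2 s.
4. the lid is seated in the cutlery tray's mouth (horizontal distance between lid and cutlery_tray below 0.009 m and z of lid in the frame of cutlery_tray between 0.019 and 0.0245 m and angle between the x axis of lid and the x axis of cutlery_tray, either way round below 0.12 rad and angle between lid's own z axis and vertical below 0.08 rad), for 0.2 s.
At the end, for the whole second after the job is handed in: Deep tier on the mat within 15 mm of its centre and 0.17 rad of its long axis; divided tier, cutlery tray and lid stacked on it in that order, each within 9 mm and 0.12 rad of the one below, level (0.08 rad), home in height (42, 30, 22 mm between origins, +2.5/-3 mm); all at rest (all of step 1 and all of step 2 and all of step 3 and all of step 4 and linear speed of each of deep_tier, divided_tier, cutlery_tray, lid below 0.02 m/s); the robot touches nothing.
It fails at once if the mug is moved more than 3 cm or tipped (distance of mug from where it was at the start of the episode above 0.03 m or angle between mug's own z axis and vertical above 0.3 rad).
It fails at once if the flask is moved more than 3 cm or tipped (distance of flask from where it was at the start of the episode above 0.03 m or angle between flask's own z axis and vertical above 0.3 rad).
It fails at once if the salt shaker is moved more than 3 cm or tipped (distance of salt_shaker from where it was at the start of the episode above 0.03 m or angle between salt_shaker's own z axis and vertical above 0.3 rad).
It also fails if it takes over 131 s, if anything falls off the work surface, if the arm or the gripper's body presses on something with over 40 N, if the wrist force passes 120 N, or if a joint passes its speed limit or range.

## Working session

There is one attempt and no reset: what is moved stays moved. The work goes in short steps, Python scripts to look and compute and a tool call to move; the robot and the scene stay as the last step left them, time stands still between calls to the robot, and variables do not carry over. Pictures are saved under pics/ and viewed, and the job is handed in when it is done.

Besides the shell and the picture viewer there is one more tool, called after "Emit:" as name(argument=value, ...) on one line, values as JSON. apply_moves: Moves the arm, as the interface text tells. Its arguments: {"type":"object","properties":{"moves":{"type":"array"},"squeeze":{"type":"number"}},"required":["moves"]}

```bash
mkdir -p pics; ls; python3 - <<'E'
from bench import env, eyes
import cv2
s=env.get_state()
for k,v in s.items(): print(k,v)
print(env.pinch_z)
for n in("scene","top"):
    c=eyes.capture(n); cv2.imwrite(f"pics/{n}0.png",c["image"][:,:,::-1])
    print(n,c["fx"],c["fy"],c["cx"],c["cy"],c["R"],c["t"])
E
```

```text
pics
t 0.0
joint_pos [-1.24718081  0.53718469 -0.00443235  1.53889595  0.00258341  1.06727411
 -0.07122462]
joint_velocities [ 1.41116778e-03 -1.15836443e-03  6.87594238e-04 -8.37677885e-05
  4.77895995e-05  3.38266061e-04  8.89812881e-04]
joint_efforts [ 1.37933303e-04 -5.83400381e+01  1.04939438e+00 -2.59103054e+01
  1.25663806e-02  9.60542966e-03 -1.69863807e-05]
position [0.24678503 0.6006379  0.23039223]
eef_rot [-3.13984021e+00  1.17479922e-04  2.75181120e+00]
ft_force [ 0.39196877 -0.34512088 -0.06862849]
wrist_torque [-0.01571647  0.03018673 -0.00645402]
finger_gap 0.08546829667235359
0.0187
scene 491.97673671378624 491.97673671378624 320.3916002800616 206.64037784655855 [[-0.48220144 -0.87566266  0.0263944 ]
 [-0.40765113  0.19760963 -0.89149929]
 [ 0.77543686 -0.44064195 -0.45225253]] [0.26212622 0.2433728  1.24824163]
top 415.70460829516367 415.70460829516367 316.23676764156966 203.6432226891784 [[-6.72844915e-03 -9.99977162e-01 -6.35711519e-04]
 [-9.77087199e-01  6.70967197e-03 -2.12733603e-01]
 [ 2.12733010e-01 -8.10221640e-04 -9.77110030e-01]] [-0.00322196  0.51115857  1.07857789]
```

View pics/scene0.png

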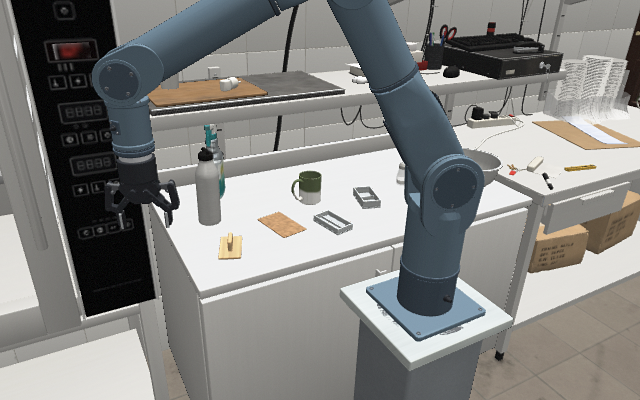

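View pics/top0.png

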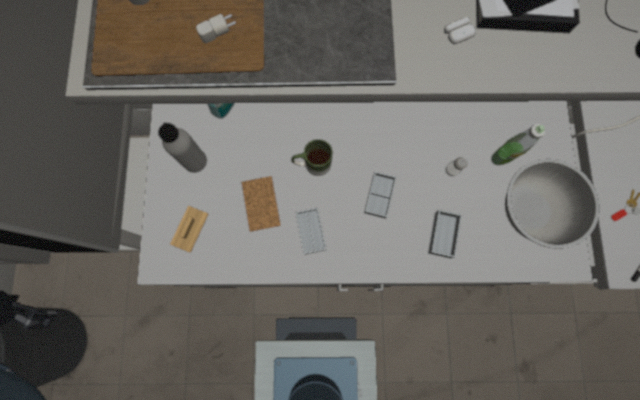

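```bash
python3 - <<'E'
import cv2
a=cv2.imread("pics/top0.png")[140:270,150:480]; cv2.imwrite("pics/topz.png",cv2.resize(a,None,fx=2.4,fy=2.4,interpolation=cv2.INTER_CUBIC))
a=cv2.imread("pics/scene0.png")[150:270,200:440]; cv2.imwrite("pics/scz.png",cv2.resize(a,None,fx=3.3,fy=3.3,interpolation=cv2.INTER_CUBIC))
E
```

```text
(no output)
```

View pics/topz.png

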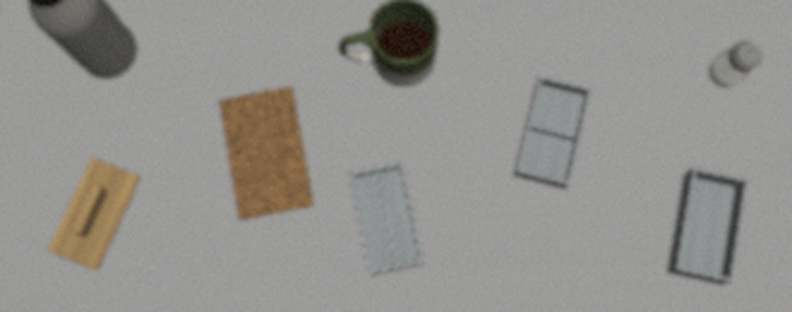

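View pics/scz.png

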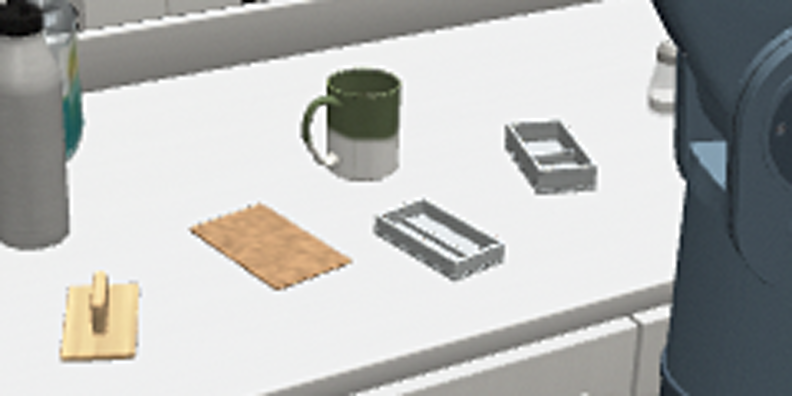

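```bash
python3 - <<'E'
import cv2,numpy as np
a=cv2.imread("pics/top0.png")
out=[]
for (u,v) in [(445,234),(380,195),(310,231),(189,229)]:
    c=a[v-30:v+30,u-30:u+30]
    c=cv2.resize(c,None,fx=6.5,fy=6.5,interpolation=cv2.INTER_CUBIC)
    c=cv2.normalize(c.astype(float),None,0,255,cv2.NORM_MINMAX).astype(np.uint8)
    for k in range(0,60,10):
        cv2.putText(c,str(u-30+k),(int(k*6.5),8),0,.3,(0,0,255)); cv2.putText(c,str(v-30+k),(0,int(k*6.5)+4),0,.3,(0,0,255))
        cv2.line(c,(int(k*6.5),0),(int(k*6.5),390),(0,0,255),1) if 0 else None
    out.append(c[:300] if 0 else c)
g=np.vstack([np.hstack(out[:2]),np.hstack(out[2:])])
cv2.imwrite("pics/z4.png",cv2.resize(g,(600,600)))
c=eyes=None
R=np.array([[-6.72844915e-03,-9.99977162e-01,-6.35711519e-04],[-9.77087199e-01,6.70967197e-03,-2.12733603e-01],[2.12733010e-01,-8.10221640e-04,-9.77110030e-01]]);t=np.array([-0.00322196,0.51115857,1.07857789])
print(-R.T@t)
E
```

```text
[ 0.2699757  -0.00577771  1.16262783]
```

View pics/z4.png

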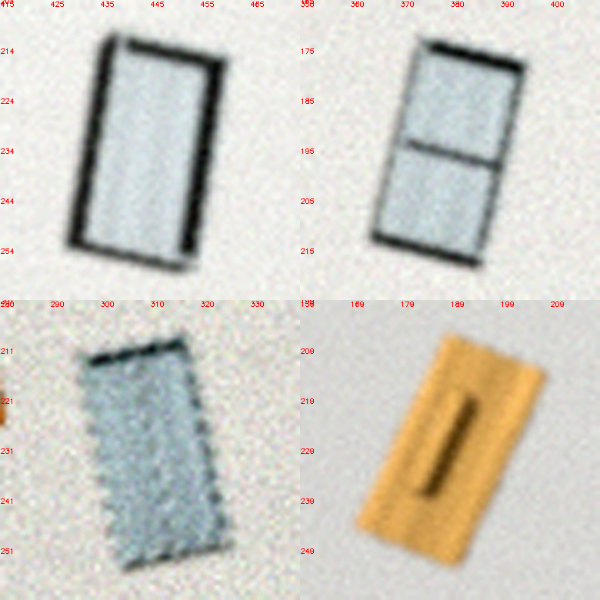

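```bash
cat > h.py <<'E'
import numpy as np,cv2
from scipy.spatial.transform import Rotation as Ro
from bench import env,eyes
def ray(c,uv,z):
    uv=np.atleast_2d(uv).astype(float)
    d=np.c_[(uv[:,0]-c["cx"])/c["fx"],(uv[:,1]-c["cy"])/c["fy"],np.ones(len(uv))]@c["R"]
    C=-c["R"].T@c["t"]; return (C+d*((z-C[2])/d[:,2])[:,None])
def proj(c,X):
    p=np.atleast_2d(X)@c["R"].T+c["t"]; return np.c_[c["fx"]*p[:,0]/p[:,2]+c["cx"],c["fy"]*p[:,1]/p[:,2]+c["cy"]]
def rot():
    return Ro.from_euler("xyz",env.get_state()["eef_rot"])
def to(x,y,z,yaw):
    """tool-frame shift/turn from measured pose to a target pointing down, yaw of tool-y axis (mod pi)"""
    s=env.get_state(); R=rot(); p=np.array(s["position"])
    sh=R.inv().apply(np.array([x,y,z])-p)
    best=None
    for k in (0,np.pi):
        y_=yaw+k; yv=np.array([np.cos(y_),np.sin(y_),0]); zv=np.array([0,0,-1.]); xv=np.cross(yv,zv)
        T=Ro.from_matrix(np.c_[xv,yv,zv]); r=(R.inv()*T).as_rotvec()
        if best is None or np.linalg.norm(r)<np.linalg.norm(best): best=r
    ya=R.apply([0,1,0])
    print("t",round(s["t"],2),"p",p.round(4),"yawY",round(np.arctan2(ya[1],ya[0]),4),"j",np.round(s["joint_pos"],2),"F",np.round(s["ft_force"],1),"gap",round(s["finger_gap"],4))
    print("shift tool",sh.round(4),"rotvec",best.round(4))
E
cat > m.py <<'E'
from h import *
c=eyes.capture("top"); im=c["image"].astype(float)
hsv=cv2.cvtColor(c["image"],cv2.COLOR_RGB2HSV)
def rectmask(mask):
    mask=cv2.morphologyEx(mask,cv2.MORPH_CLOSE,np.ones((3,3),np.uint8))
    cs,_=cv2.findContours(mask,cv2.RETR_EXTERNAL,cv2.CHAIN_APPROX_NONE)
    return [k for k in cs if cv2.contourArea(k)>250]
gray=c["image"].min(axis=2)
up=lambda m:m
big=cv2.resize(c["image"],None,fx=4,fy=4,interpolation=cv2.INTER_CUBIC)
def lines(uvc):
    "4 side lines of contour"
    h=cv2.convexHull(uvc); r=cv2.minAreaRect(h); b=cv2.boxPoints(r)
    return b
def px(b): return (b+0.5)/4-0.5
hs=cv2.cvtColor(big,cv2.COLOR_RGB2HSV).astype(int)
bl=big.astype(int)
def comp(mask,seed):
    mask=cv2.morphologyEx(mask.astype(np.uint8)*255,cv2.MORPH_OPEN,np.ones((3,3),np.uint8))
    mask=cv2.morphologyEx(mask,cv2.MORPH_CLOSE,np.ones((13,13),np.uint8))
    x,y=seed; w=33*4
    sub=np.zeros_like(mask); sub[max(0,y*4-w):y*4+w,x*4-w:x*4+w]=mask[max(0,y*4-w):y*4+w,x*4-w:x*4+w]
    cs,_=cv2.findContours(sub,cv2.RETR_EXTERNAL,cv2.CHAIN_APPROX_NONE)
    return max(cs,key=cv2.contourArea)
orange=(bl[...,0]-bl[...,2]>30)
blue=(bl[...,2]-bl[...,0]>6)|(bl.max(2)<115)
def order(b):
    # sort image corners: TL,TR,BR,BL by angle
    b=b[np.argsort(b[:,1])]; t=b[:2][np.argsort(b[:2,0])]; d=b[2:][np.argsort(b[2:,0])]
    return np.array([t[0],t[1],d[1],d[0]])
for n,s,m,z in [("mat",(261,203),orange,.005),("lid",(189,229),orange,.014),("deep",(445,234),blue,.048),("div",(380,195),blue,.036),("tray",(310,231),blue,.028)]:
    k=comp(m,s); b=order(px(lines(k))); 
    print(n,b.round(1).tolist())
    P=ray(c,b,z)[:,:2]; Q=ray(c,b,.006)[:,:2]
    if n in("mat","lid"):
        print("  centre",P.mean(0).round(4),"sides",[round(np.linalg.norm(P[i]-P[i-1]),4) for i in range(4)],"yaw",[round(np.arctan2(*(v[::-1])),3) for v in (P[0]-P[3],P[1]-P[2])])
    else:
        yaw=np.arctan2(*((P[1]-P[2])[::-1])),np.arctan2(*((P[0]-P[3])[::-1])); y=np.mean(yaw)
        ex=np.array([np.cos(y),np.sin(y)]); ey=np.array([-ex[1],ex[0]])
        if n=="tray": A,B=P[0],Q[2]; off= -2*ex+2*ey*-1
        else: A,B=P[1],Q[3]; off=-2*ex+2*ey
        # A rim inner far corner, B base outer near corner
        cen=(A+B)/2-off/1000
        d=A-B; print("  centre",cen.round(4),"diag along,across",(d@ex).round(4),(d@ey).round(4),"yaw",np.round(yaw,3))
E
python3 m.py
```

```text
mat [[240.10000610351562, 181.10000610351562], [271.20001220703125, 175.39999389648438], [280.3999938964844, 225.39999389648438], [249.3000030517578, 231.10000610351562]]
  centre [0.5252 0.153 ] sides [np.float64(0.1489), np.float64(0.0911), np.float64(0.1493), np.float64(0.0887)] yaw [np.float64(0.207), np.float64(0.191)]
lid [[188.0, 203.6999969482422], [208.5, 213.3000030517578], [189.5, 253.5], [169.10000610351562, 243.89999389648438]]
  centre [0.4518 0.3494] sides [np.float64(0.1226), np.float64(0.0656), np.float64(0.1219), np.float64(0.0642)] yaw [np.float64(-0.383), np.float64(-0.394)]
deep [[434.79998779296875, 209.89999389648438], [460.79998779296875, 214.39999389648438], [453.20001220703125, 258.6000061035156], [427.20001220703125, 254.10000610351562]]
  centre [ 0.4297 -0.3597] diag along,across 0.1213 -0.0604 yaw [-0.245 -0.232]
div [[375.20001220703125, 172.3000030517578], [394.8999938964844, 177.10000610351562], [389.5, 199.3000030517578], [369.70001220703125, 194.5]]
  centre [ 0.5702 -0.1967] diag along,across 0.0594 -0.0546 yaw [-0.277 -0.267]
tray [[303.79998779296875, 221.1999969482422], [315.8999938964844, 217.3000030517578], [318.5, 225.39999389648438], [306.3999938964844, 229.39999389648438]]
  centre [0.4645 0.0102] diag along,across 0.0204 0.0365 yaw [0.303 0.31 ]
```

```bash
sed -i 's/^blue=.*/sm=cv2.GaussianBlur(big.astype(np.float32),(0,0),3)\ntab=cv2.medianBlur(c["image"],3)[200,345].astype(float)\nprint(tab,[cv2.medianBlur(c["image"],3)[y,x] for x,y in((310,235),(380,205),(445,235))])\nblue=((sm[...,2]-sm[...,0])-(tab[2]-tab[0])>5)|(sm.max(2)<tab.min()-30)\ncv2.imwrite("pics\/mask%d.png"%int(env.get_state()["t"]*100),blue[600:1080,1100:1900].astype(np.uint8)*255)/' m.py; python3 m.py;ls pics
```

```text
[155. 155. 153.] [array([140, 145, 146], dtype=uint8), array([142, 145, 146], dtype=uint8), array([143, 147, 147], dtype=uint8)]
mat [[240.1999969482422, 181.10000610351562], [271.29998779296875, 175.39999389648438], [280.3999938964844, 225.5], [249.3000030517578, 231.10000610351562]]
  centre [0.5251 0.1528] sides [np.float64(0.149), np.float64(0.091), np.float64(0.1494), np.float64(0.0887)] yaw [np.float64(0.205), np.float64(0.189)]
lid [[188.0, 203.60000610351562], [208.5, 213.1999969482422], [189.60000610351562, 253.39999389648438], [169.10000610351562, 243.8000030517578]]
  centre [0.4521 0.3494] sides [np.float64(0.1225), np.float64(0.0657), np.float64(0.1218), np.float64(0.0643)] yaw [np.float64(-0.381), np.float64(-0.392)]
deep [[434.5, 209.60000610351562], [461.29998779296875, 214.1999969482422], [453.6000061035156, 258.8999938964844], [426.79998779296875, 254.3000030517578]]
  centre [ 0.4296 -0.3597] diag along,across 0.1228 -0.0624 yaw [-0.245 -0.232]
div [[373.5, 171.60000610351562], [395.29998779296875, 176.89999389648438], [385.1000061035156, 218.60000610351562], [363.29998779296875, 213.3000030517578]]
  centre [ 0.5432 -0.1872] diag along,across 0.1183 -0.0601 yaw [-0.276 -0.265]
tray [[294.8999938964844, 212.5], [316.79998779296875, 207.8000030517578], [325.70001220703125, 248.60000610351562], [303.79998779296875, 253.39999389648438]]
  centre [0.4444 0.0127] diag along,across 0.114 0.0626 yaw [0.202 0.213]
mask20.png
scene0.png
scz.png
top0.png
topz.png
z4.png
```

```bash
cat >> h.py <<'E'
def legs(*w):
    R=rot(); p=np.array(env.get_state()["position"])
    for q in w:
        sh=R.inv().apply(np.array(q)-p); print("leg",q,"tool",sh.round(4),"len",round(np.linalg.norm(sh),3)); p=np.array(q)
E
python3 - <<'E'
from h import *
to(.43,-.36,.2,1.333)
legs((.36,.42,.23),(.47,.2,.23),(.50,0,.23),(.48,-.2,.22),(.43,-.36,.2))
E
```

```text
t 0.2 p [0.2469 0.6009 0.2307] yawY 1.1811 j [-1.25  0.54 -0.    1.54  0.    1.07 -0.07] F [ 0.4 -0.1  0.6] gap 0.0855
shift tool [-0.5344 -0.8192  0.0317] rotvec [-0.0011  0.     -0.1519]
leg (0.36, 0.42, 0.23) tool [-0.1734 -0.1243  0.0009] len 0.213
leg (0.47, 0.2, 0.23) tool [-0.1853 -0.1617  0.0002] len 0.246
leg (0.5, 0, 0.23) tool [-0.1037 -0.1736  0.0002] len 0.202
leg (0.48, -0.2, 0.22) tool [-0.0575 -0.1926  0.0102] len 0.201
leg (0.43, -0.36, 0.2) tool [-0.0145 -0.167   0.0202] len 0.169
```

Emit:
apply_moves(moves=[-0.035,-0.025,0,0,0,0,1,-0.035,-0.025,0,0,0,0,1,-0.035,-0.025,0,0,0,0,1,-0.035,-0.025,0,0,0,0,1,-0.035,-0.025,0,0,0,0,1,-0.037,-0.032,0,0,0,0,1,-0.037,-0.032,0,0,0,0,1,-0.037,-0.032,0,0,0,0,1,-0.037,-0.032,0,0,0,0,1,-0.037,-0.032,0,0,0,0,1], squeeze=30)

```text
t: 1.2
position: [0.4738, 0.1971, 0.2281]
eef_rot: [3.14, -0.004, 2.767]
ft_force: [0.2, 0.2, 0.0]
finger_gap: 0.0858
```

```bash
python3 - <<'E'
from h import *
to(.43,-.36,.2,1.333)
legs((.50,0,.23),(.48,-.2,.22),(.43,-.36,.2))
E
```

```text
t 1.2 p [0.4738 0.1971 0.2281] yawY 1.1965 j [-0.59  0.31  0.13  1.91 -0.05  0.93  0.77] F [0.2 0.2 0. ] gap 0.0858
shift tool [-0.163  -0.5346  0.0265] rotvec [ 0.0022 -0.0037 -0.1365]
leg (0.5, 0, 0.23) tool [-0.0965 -0.1739 -0.0026] len 0.199
leg (0.48, -0.2, 0.22) tool [-0.0545 -0.1935  0.0094] len 0.201
leg (0.43, -0.36, 0.2) tool [-0.012  -0.1672  0.0196] len 0.169
```

Emit:
apply_moves(moves=[-0.024,-0.0435,0,0,0,0,1,-0.024,-0.0435,0,0,0,0,1,-0.024,-0.0435,0,0,0,0,1,-0.024,-0.0435,0,0,0,0,1,-0.0135,-0.048,0.002,0,0,0,1,-0.0135,-0.048,0.002,0,0,0,1,-0.0135,-0.048,0.002,0,0,0,1,-0.0135,-0.048,0.002,0,0,0,1,-0.003,-0.042,0.005,0,0,0,1,-0.003,-0.042,0.005,0,0,0,1])

```text
t: 2.2
position: [0.456, -0.2849, 0.2099]
eef_rot: [3.137, 0.004, 2.767]
ft_force: [0.9, -0.3, 0.3]
finger_gap: 0.0852
```

```bash
python3 - <<'E'
from h import *
to(.43,-.36,.12,1.333)
E
```

```text
t 2.2 p [ 0.456  -0.2849  0.2099] yawY 1.1964 j [ 0.21  0.38  0.34  1.88 -0.17  0.91  1.83] F [ 0.9 -0.3  0.3] gap 0.0852
shift tool [-0.0029 -0.0798  0.0896] rotvec [ 0.004   0.0046 -0.1366]
```

Emit:
apply_moves(moves=[-0.001,-0.0135,0.015,0.001,0.001,-0.023,1,-0.001,-0.0135,0.015,0.001,0.001,-0.023,1,-0.001,-0.0135,0.015,0.001,0.001,-0.023,1,0,-0.0135,0.015,0.001,0.001,-0.023,1,0,-0.0135,0.015,0,0,-0.023,1,0,-0.0135,0.015,0,0,-0.023,1,0,0,0,0,0,0,1,0,0,0,0,0,0,1,0,0,0,0,0,0,1,0,0,0,0,0,0,1])

```text
t: 3.2
position: [0.4291, -0.3727, 0.1176]
eef_rot: [-3.139, 0.001, 2.898]
ft_force: [0.0, -0.1, 0.4]
finger_gap: 0.0855
```

```bash
python3 - <<'E'
from h import *
to(.4297,-.3597,.02,1.333)
for n in("scene","top"):
    c=eyes.capture(n); cv2.imwrite(f"pics/{n}1.png",c["image"][:,:,::-1])
a=cv2.imread("pics/scene1.png")[120:320,340:580]; cv2.imwrite("pics/sc1z.png",cv2.resize(a,None,fx=3,fy=3))
E
```

```text
t 3.2 p [ 0.4291 -0.3727  0.1176] yawY 1.3274 j [ 0.42  0.56  0.29  1.86 -0.22  0.75  2.15] F [ 0.  -0.1  0.4] gap 0.0855
shift tool [0.0027 0.013  0.0975] rotvec [-0.0028  0.0013 -0.0056]
```

View pics/sc1z.png

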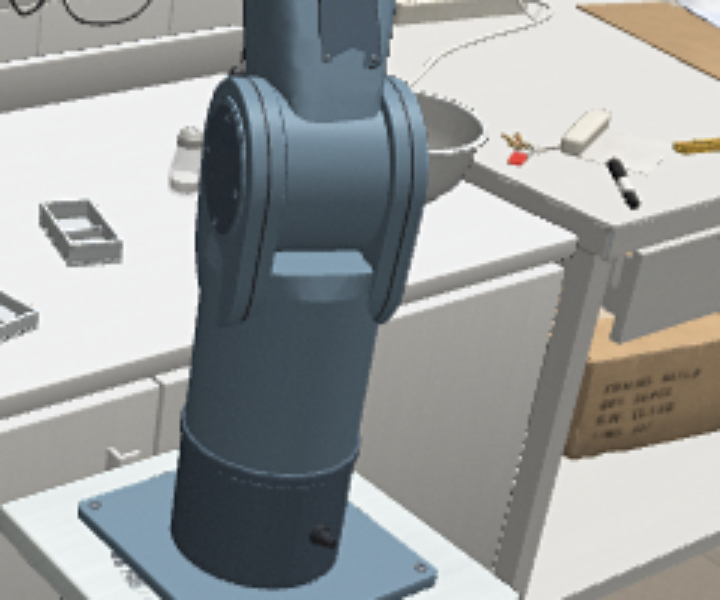

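View pics/top1.png

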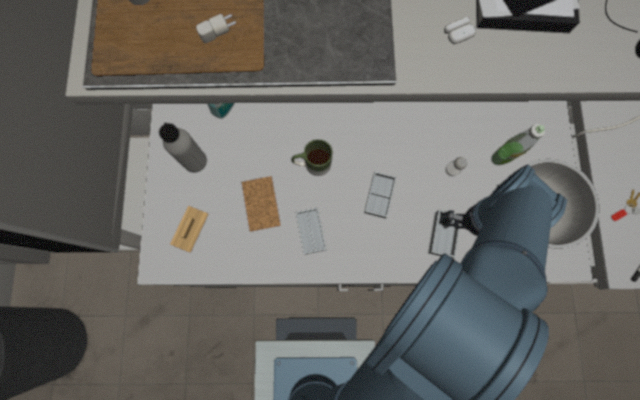

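Emit:
apply_moves(moves=[0.001,0.0045,0,-0.001,0,-0.002,1,0.001,0.0045,0,-0.001,0,-0.002,1,0.001,0.004,0,-0.001,0,-0.002,1,0,0,0.015,0,0,0,1,0,0,0.015,0,0,0,1,0,0,0.015,0,0,0,1,0,0,0.015,0,0,0,1,0,0,0.005,0,0,0,1,0,0,0,0,0,0,1,0,0,0,0,0,0,1])

```text
t: 4.3
position: [0.4298, -0.3559, 0.047]
eef_rot: [3.14, 0.001, 2.907]
ft_force: [0.1, 0.1, -0.4]
finger_gap: 0.0856
```

```bash
python3 - <<'E'
from h import *
to(.4297,-.3597,.022,1.333)
c=eyes.capture("top"); cv2.imwrite(f"pics/top2.png",cv2.resize(c["image"][180:280,390:510,::-1],None,fx=6,fy=6,interpolation=cv2.INTER_CUBIC))
E
```

```text
t 4.3 p [ 0.4298 -0.3559  0.047 ] yawY 1.3366 j [ 0.43  0.66  0.24  1.91 -0.26  0.6   2.17] F [ 0.1  0.1 -0.4] gap 0.0856
shift tool [-0.0007 -0.0037  0.025 ] rotvec [0.0013 0.0011 0.0036]
```

View pics/top2.png

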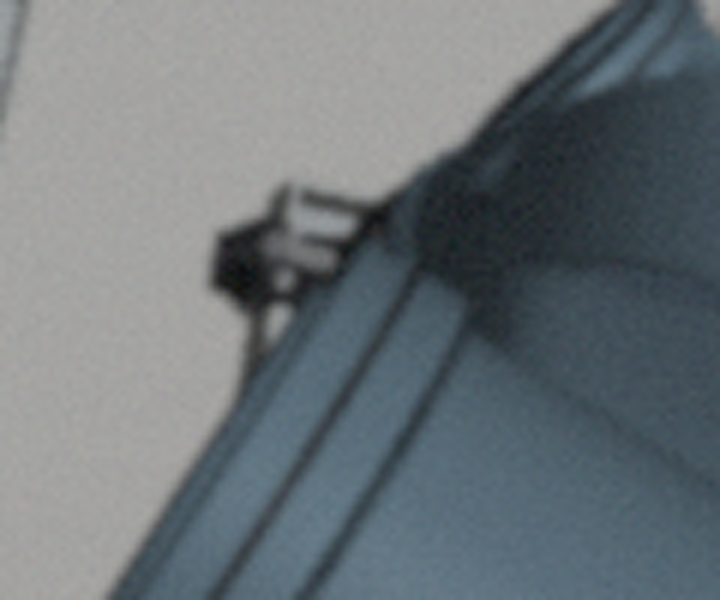

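Emit:
apply_moves(moves=[-0.001,-0.004,0,0.001,0.001,0.003,1,0,0,0.007,0,0,0,1,0,0,0.007,0,0,0,1,0,0,0.007,0,0,0,1,0,0,0.004,0,0,0,1,0,0,0,0,0,0,1,0,0,0,0,0,0,0.5,0,0,0,0,0,0,0.5,0,0,0,0,0,0,0.5,0,0,0,0,0,0,0.5], squeeze=40)

```text
t: 5.35
position: [0.431, -0.3611, 0.0215]
eef_rot: [-3.141, 0.003, 2.904]
ft_force: [0.4, -1.0, -2.4]
finger_gap: 0.0634
```

```bash
python3 - <<'E'
from h import *
to(.4297,-.3597,.022,1.333)
E
```

```text
t 5.35 p [ 0.431  -0.3611  0.0215] yawY 1.3333 j [ 0.45  0.71  0.22  1.9  -0.27  0.56  2.19] F [ 0.4 -1.  -2.4] gap 0.0634
shift tool [ 0.0015  0.001  -0.0005] rotvec [-0.0006  0.0028  0.0003]
```

Emit:
apply_moves(moves=[0,0,-0.01,0,0,0,0.5,0,0,-0.015,0,0,0,0.5,0,0,-0.015,0,0,0,0.5,0,0,-0.015,0,0,0,0.5,0,0,-0.015,0,0,0,0.5,0,0,-0.015,0,0,0,0.5,0,0,-0.015,0,0,0,0.5,0,0,-0.01,0,0,0,0.5,0,0,0,0,0,0,0.5,0,0,0,0,0,0,0.5])

```text
t: 6.35
position: [0.4315, -0.362, 0.1461]
eef_rot: [-3.139, 0.01, 2.903]
ft_force: [-0.0, -0.8, -2.1]
finger_gap: 0.063
```

```bash
python3 - <<'E'
from h import *
to(.525,.153,.12,1.770)
legs((.47,-.15,.13),(.47,0,.13),(.525,.153,.13))
E
```

```text
t 6.35 p [ 0.4315 -0.362   0.1461] yawY 1.3324 j [ 0.39  0.51  0.3   1.86 -0.2   0.79  2.13] F [-0.  -0.8 -2.1] gap 0.063
shift tool [0.031  0.5226 0.0243] rotvec [-0.0051  0.0092 -0.4376]
leg (0.47, -0.15, 0.13) tool [0.0128 0.2152 0.0154] len 0.216
leg (0.47, 0, 0.13) tool [ 0.0354  0.1458 -0.0008] len 0.15
leg (0.525, 0.153, 0.13) tool [-0.0173  0.1617 -0.0003] len 0.163
```

Emit:
apply_moves(moves=[0.003,0.043,0.003,0,0,0,0.5,0.003,0.043,0.003,0,0,0,0.5,0.003,0.043,0.003,0,0,0,0.5,0.003,0.043,0.003,0,0,0,0.5,0.003,0.043,0.003,0,0,0,0.5,0.009,0.0365,0,0,0,0,0.5,0.009,0.0365,0,0,0,0,0.5,0.009,0.0365,0,0,0,0,0.5,0.009,0.0365,0,0,0,0,0.5,-0.004,0.04,0,0,0,0,0.5])

```text
t: 7.35
position: [0.4779, 0.0453, 0.1225]
eef_rot: [-3.131, 0.003, 2.89]
ft_force: [0.7, -0.4, -2.2]
finger_gap: 0.0629
```

```bash
python3 - <<'E'
from h import *
to(.525,.153,.12,1.770)
E
```

```text
t 7.35 p [0.4779 0.0453 0.1225] yawY 1.3196 j [-0.4   0.42  0.25  2.07 -0.15  0.66  1.27] F [ 0.7 -0.4 -2.2] gap 0.0629
shift tool [-0.0189  0.116   0.0013] rotvec [-1.140e-02  4.000e-04 -4.504e-01]
```

Emit:
apply_moves(moves=[-0.004,0.023,0,-0.002,0,0,0.5,-0.004,0.023,0,-0.002,0,0,0.5,-0.004,0.023,0,-0.002,0,0,0.5,-0.004,0.023,0,-0.002,0,0,0.5,-0.003,0.023,0,-0.002,0,0,0.5,0,0,0,0,0,-0.11,0.5,0,0,0,0,0,-0.11,0.5,0,0,0,0,0,-0.11,0.5,0,0,0,0,0,-0.11,0.5,0,0,0,0,0,0,0.5])

```text
t: 8.35
position: [0.5213, 0.1653, 0.1142]
eef_rot: [-3.141, -0.009, -2.923]
ft_force: [0.7, -0.3, -1.7]
finger_gap: 0.0632
```

```bash
python3 - <<'E'
from h import *
to(.5252,.153,.06,1.770)
c=eyes.capture("scene"); cv2.imwrite(f"pics/sc3.png",cv2.resize(c["image"][100:300,150:410,::-1],None,fx=3,fy=3,interpolation=cv2.INTER_CUBIC))
c=eyes.capture("top"); cv2.imwrite(f"pics/top3.png",cv2.resize(c["image"][130:280,150:350,::-1],None,fx=4,fy=4,interpolation=cv2.INTER_CUBIC))
E
```

```text
t 8.35 p [0.5213 0.1653 0.1142] yawY 1.7895 j [-0.47  0.53  0.11  1.9  -0.08  0.73  1.47] F [ 0.7 -0.3 -1.7] gap 0.0632
shift tool [-0.0016 -0.0129  0.0542] rotvec [-0.0007 -0.009   0.0195]
```

View pics/sc3.png

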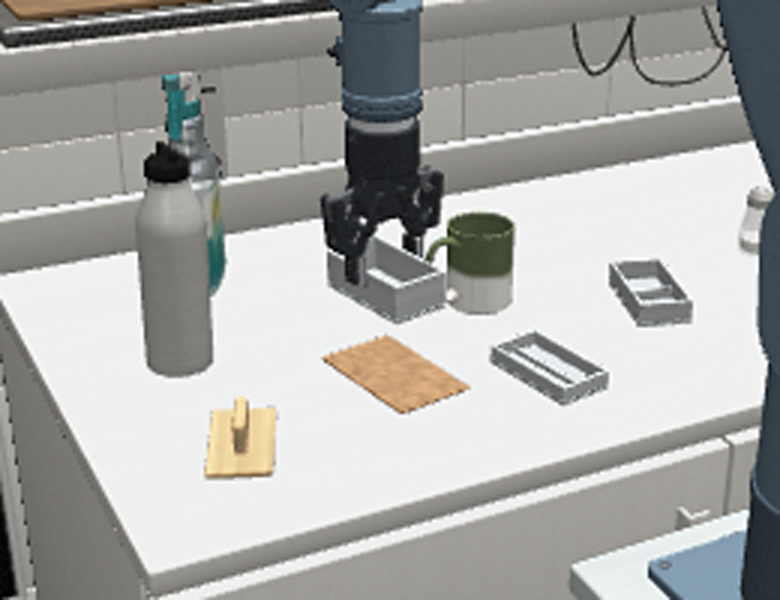

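View pics/top3.png

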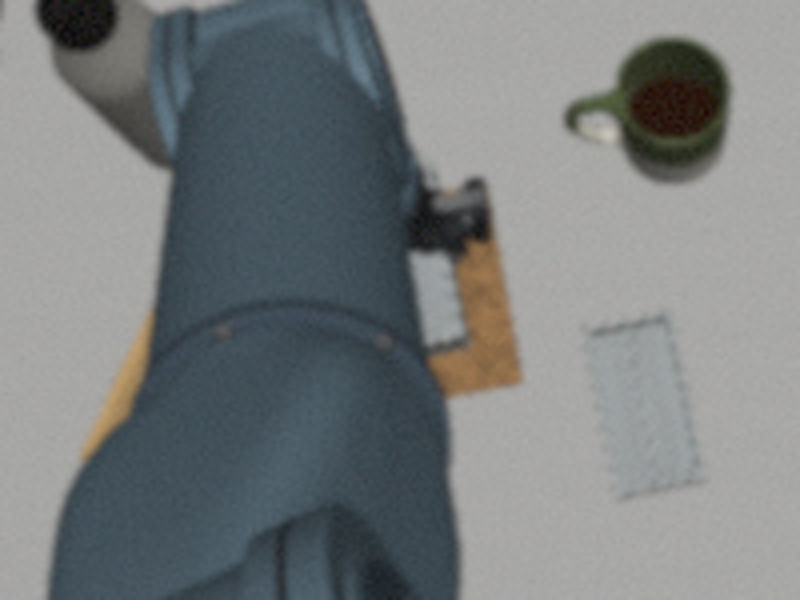

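Emit:
apply_moves(moves=[-0.001,-0.0045,0,0,-0.003,0.007,0.5,-0.001,-0.0045,0,0,-0.003,0.007,0.5,-0.001,-0.004,0,0,-0.003,0.006,0.5,0,0,0.012,0,0,0,0.5,0,0,0.012,0,0,0,0.5,0,0,0.012,0,0,0,0.5,0,0,0.012,0,0,0,0.5,0,0,0.012,0,0,0,0.5,0,0,0.008,0,0,0,0.5,0,0,0,0,0,0,0.5])

```text
t: 9.45
position: [0.526, 0.1514, 0.0383]
eef_rot: [-3.14, -0.002, -2.955]
ft_force: [0.6, 0.4, -2.9]
finger_gap: 0.0635
```

```bash
python3 - <<'E'
from h import *
to(.5267,.153,.0265,1.770)
E
```

```text
t 9.45 p [0.526  0.1514 0.0383] yawY 1.7574 j [-0.44  0.65  0.1   1.93 -0.11  0.57  1.49] F [ 0.6  0.4 -2.9] gap 0.0635
shift tool [-0.0011  0.0015  0.0118] rotvec [-0.0018 -0.0024 -0.0126]
```

Emit:
apply_moves(moves=[-0.001,0.0015,0,-0.002,-0.002,-0.013,0.5,0,0,0.003,0,0,0,0.5,0,0,0.003,0,0,0,0.5,0,0,0.003,0,0,0,0.5,0,0,0.002,0,0,0,0.5,0,0,0,0,0,0,0.5,0,0,0,0,0,0,0.5,0,0,0,0,0,0,0.5,0,0,0,0,0,0,0.5,0,0,0,0,0,0,0.5])

```text
t: 10.45
position: [0.5283, 0.1537, 0.0279]
eef_rot: [3.141, 0.003, -2.941]
ft_force: [-1.3, 0.7, -1.5]
finger_gap: 0.0633
```

```bash
python3 - <<'E'
from h import *
to(.5267,.153,.0265,1.770)
E
```

```text
t 10.45 p [0.5283 0.1537 0.0279] yawY 1.7715 j [-0.43  0.67  0.09  1.92 -0.11  0.55  1.5 ] F [-1.3  0.7 -1.5] gap 0.0633
shift tool [ 0.0017 -0.0004  0.0014] rotvec [0.0009 0.003  0.0015]
```

Emit:
apply_moves(moves=[0.0015,0,0.001,0,0,0,0.5,0,0,0.001,0,0,0,0.5,0,0,0,0,0,0,1,0,0,0,0,0,0,1,0,0,0,0,0,0,1,0,0,0,0,0,0,1,0,0,-0.02,0,0,0,1,0,0,-0.03,0,0,0,1,0,0,-0.04,0,0,0,1,0,0,-0.04,0,0,0,1])

```text
t: 11.45
position: [0.5227, 0.1521, 0.1551]
eef_rot: [-3.141, -0.008, -2.941]
ft_force: [-0.0, 1.0, -0.9]
finger_gap: 0.0855
```

```bash
python3 - <<'E'
from h import *
to(.5432,-.1872,.18,1.301)
legs((.49,0,.19),(.5432,-.1872,.18))
E
```

```text
t 11.45 p [0.5227 0.1521 0.1551] yawY 1.7717 j [-0.46  0.46  0.12  1.88 -0.08  0.81  1.47] F [-0.   1.  -0.9] gap 0.0855
shift tool [ 0.0478 -0.3366 -0.0242] rotvec [-0.0026 -0.0074  0.4707]
leg (0.49, 0, 0.19) tool [ 0.0627 -0.1425 -0.0343] len 0.159
leg (0.5432, -0.1872, 0.18) tool [-0.0149 -0.194   0.01  ] len 0.195
```

Emit:
apply_moves(moves=[0.0155,-0.036,-0.008,0,0,0,1,0.0155,-0.036,-0.008,0,0,0,1,0.0155,-0.036,-0.008,0,0,0,1,0.0155,-0.036,-0.008,0,0,0,1,-0.003,-0.039,0.002,0,0,0,1,-0.003,-0.039,0.002,0,0,0,1,-0.003,-0.039,0.002,0,0,0,1,-0.003,-0.039,0.002,0,0,0,1,-0.003,-0.032,0.002,0,0,0,1,0,0,0,0,0,0,1])

```text
t: 12.45
position: [0.5493, -0.1926, 0.1857]
eef_rot: [-3.141, 0.01, -2.935]
ft_force: [0.5, 0.5, -0.6]
finger_gap: 0.0856
```

```bash
python3 - <<'E'
from h import *
to(.5432,-.1872,.10,1.301)
c=eyes.capture("top"); cv2.imwrite(f"pics/top4.png",cv2.resize(c["image"][130:280,150:350,::-1],None,fx=4,fy=4,interpolation=cv2.INTER_CUBIC)); cv2.imwrite("pics/top4full.png",c["image"][:,:,::-1])
c=eyes.capture("scene"); cv2.imwrite(f"pics/sc4.png",cv2.resize(c["image"][130:280,200:400,::-1],None,fx=4,fy=4,interpolation=cv2.INTER_CUBIC))
E
python3 m.py
```

```text
t 12.45 p [ 0.5493 -0.1926  0.1857] yawY 1.7769 j [ 0.09  0.47  0.22  1.78 -0.14  0.89  2.16] F [ 0.5  0.5 -0.6] gap 0.0856
shift tool [0.0058 0.0066 0.0857] rotvec [0.0019 0.01   0.4759]
[169. 169. 166.] [array([152, 156, 158], dtype=uint8), array([45, 53, 58], dtype=uint8), array([58, 69, 77], dtype=uint8)]
mat [[240.3000030517578, 181.10000610351562], [271.5, 175.5], [280.5, 225.60000610351562], [249.1999969482422, 231.1999969482422]]
  centre [0.525  0.1526] sides [np.float64(0.1492), np.float64(0.0914), np.float64(0.1496), np.float64(0.089)] yaw [np.float64(0.202), np.float64(0.186)]
lid [[187.8000030517578, 203.5], [208.5, 213.1999969482422], [189.6999969482422, 253.5], [168.89999389648438, 243.89999389648438]]
  centre [0.452  0.3496] sides [np.float64(0.1227), np.float64(0.0663), np.float64(0.122), np.float64(0.0649)] yaw [np.float64(-0.379), np.float64(-0.39)]
deep [[411.6000061035156, 200.60000610351562], [451.3999938964844, 200.60000610351562], [451.3999938964844, 266.3999938964844], [411.6000061035156, 266.3999938964844]]
  centre [ 0.4327 -0.3254] diag along,across 0.1824 -0.0979 yaw [-0.076 -0.055]
div [[362.8999938964844, 161.60000610351562], [412.3999938964844, 161.60000610351562], [412.3999938964844, 227.39999389648438], [362.8999938964844, 227.39999389648438]]
  centre [ 0.5459 -0.2109] diag along,across 0.1887 -0.1347 yaw [-0.056 -0.031]
tray [[294.1000061035156, 211.89999389648438], [317.0, 206.89999389648438], [326.3999938964844, 249.0], [303.5, 254.10000610351562]]
  centre [0.4446 0.0128] diag along,across 0.118 0.0655 yaw [0.207 0.219]
```

View pics/top4.png

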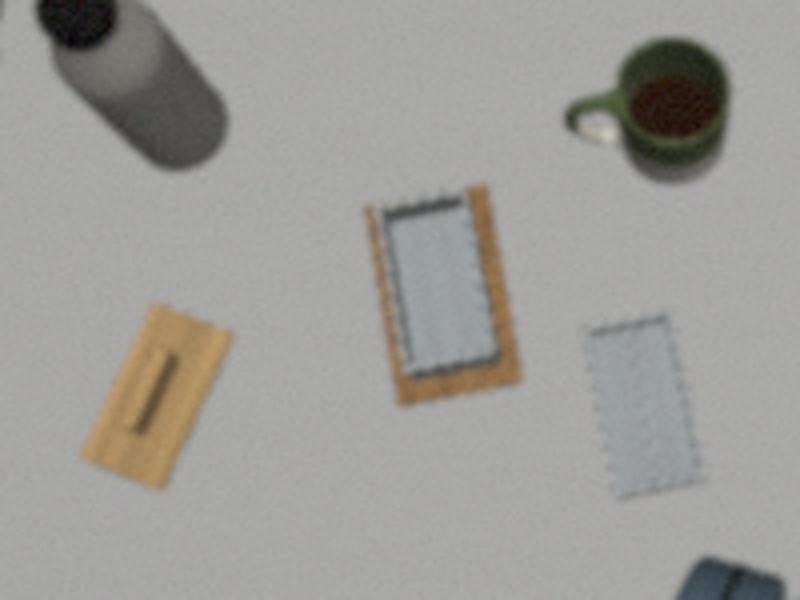

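View pics/sc4.png

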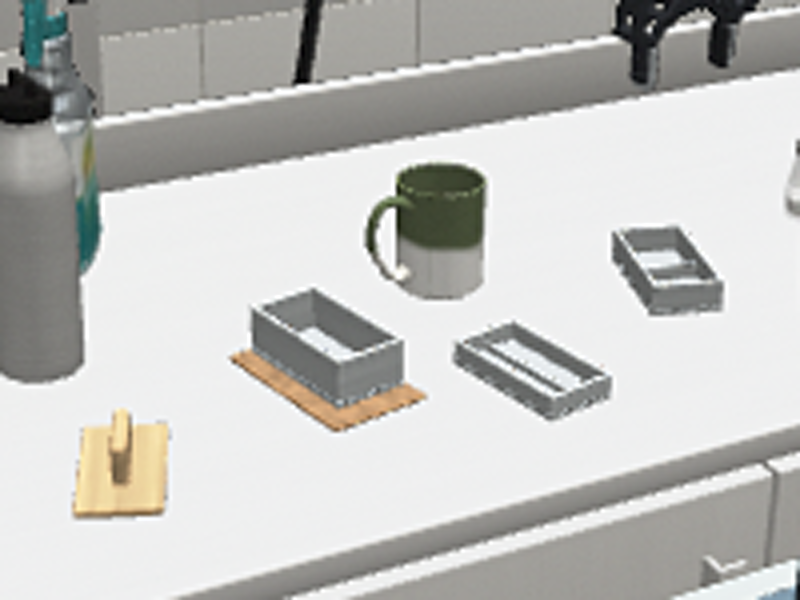

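```bash
python3 - <<'E'
from h import *
c=eyes.capture("scene")
P=ray(c,np.array([(252,308),(315,290),(402,342),(338,375)])/4+[199.6,129.6],.053)[:,:2]
print(P.round(4),P.mean(0).round(4),[round(np.linalg.norm(P[i]-P[i-1]),4) for i in range(4)],[np.arctan2(*(v[::-1])) for v in(P[1]-P[2],P[0]-P[3])])
im=cv2.imread("pics/top4full.png")[:,:,::-1]
c=eyes.capture("top")
big=cv2.resize(np.ascontiguousarray(im),None,fx=4,fy=4,interpolation=cv2.INTER_CUBIC).astype(int)
m=(big[...,2]-big[...,0]>-14)
# restrict to box
sub=np.zeros(m.shape,np.uint8)
dark=((cv2.GaussianBlur(big.astype(np.float32),(0,0),2).max(2)<138)&(big[...,0]-big[...,2]<25))
blue=(cv2.GaussianBlur((big[...,2]-big[...,0]).astype(np.float32),(0,0),3)>1)
k=(dark|blue)[172*4:228*4,243*4:277*4].astype(np.uint8)*255
k=cv2.morphologyEx(k,cv2.MORPH_OPEN,np.ones((3,3)));k=cv2.morphologyEx(k,cv2.MORPH_CLOSE,np.ones((13,13)))
cv2.imwrite("pics/k.png",cv2.resize(k,None,fx=2,fy=2))
cs,_=cv2.findContours(k,cv2.RETR_EXTERNAL,cv2.CHAIN_APPROX_NONE); r=cv2.minAreaRect(max(cs,key=cv2.contourArea)); b=cv2.boxPoints(r)
b=(b+0.5)/4-.5+[243,172]; b=b[np.argsort(b[:,1])];print(b)
A=b[:2][np.argmin(b[:2,0])];B=b[2:][np.argmax(b[2:,0])]
A=ray(c,A,.053)[0,:2];B=ray(c,B,.011)[0,:2];y=.2;ex=np.array([np.cos(y),np.sin(y)]);ey=np.array([-ex[1],ex[0]])
print((A+B)/2+(.002*ex+.002*ey),(A-B)@ex,(A-B)@ey)
E
```

```text
[[0.5765 0.1961]
 [0.5841 0.1371]
 [0.4714 0.1139]
 [0.4449 0.1814]] [0.5192 0.1571] [np.float64(0.1324), np.float64(0.0595), np.float64(0.1151), np.float64(0.0725)] [np.float64(0.2025941707256233), np.float64(0.11135522631920625)]
[[266.08548164 175.49320602]
 [241.08982325 180.57707214]
 [275.1624527  220.12162781]
 [250.16679382 225.20549393]]
[0.52774297 0.15722152] 0.12030771193493711 0.06910714543537107
```

View pics/k.png

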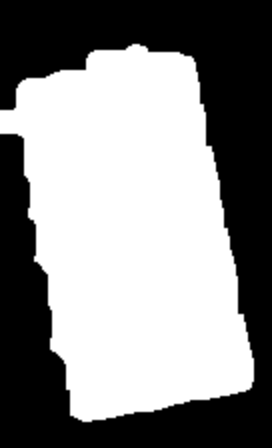

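```bash
python3 - <<'E'
from h import *
cs=[eyes.capture("top") for _ in range(4)]
im=np.mean([c["image"].astype(float) for c in cs],axis=0); np.save("deep_top.npy",im)
z=im[170:236,236:288]; z=np.clip((z-30)*1.6,0,255).astype(np.uint8)
z=cv2.resize(z[:,:,::-1],None,fx=9,fy=9,interpolation=cv2.INTER_CUBIC)
for k in range(240,288,10): cv2.line(z,(int((k-236+.5)*9),0),(int((k-236+.5)*9),6),(0,0,255),1);cv2.putText(z,str(k),(int((k-236)*9),16),0,.35,(0,0,255))
for k in range(170,236,10): cv2.line(z,(0,int((k-170+.5)*9)),(6,int((k-170+.5)*9)),(0,0,255),1);cv2.putText(z,str(k),(8,int((k-170)*9)+8),0,.35,(0,0,255))
cv2.imwrite("pics/d5.png",z)
E
```

```text
(no output)
```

View pics/d5.png

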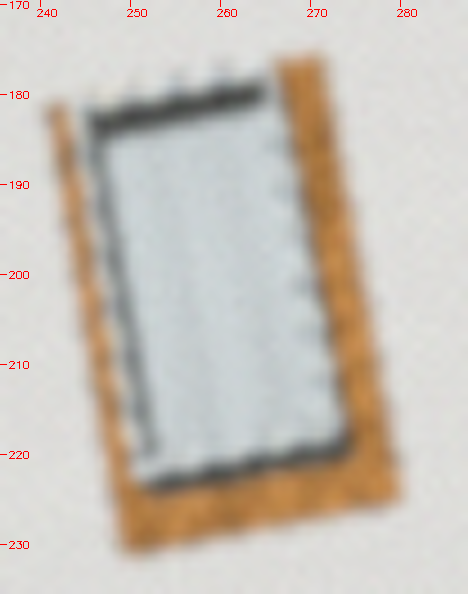

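```bash
python3 - <<'E'
from h import *
c=eyes.capture("top")
g=lambda x,y:np.array([236+x/9-.5,170+y/9-.5])
y=.2;ex=np.array([np.cos(y),np.sin(y)]);ey=np.array([-ex[1],ex[0]])
for (p,z,o) in [((88,112),.053,(56,28)),((266,86),.053,(56,-28)),((353,449),.011,(-60,-32)),((133,472),.053,(-60,32)),((150,490),.011,(-60,28))]:
    P=ray(c,g(*p),z)[0,:2]; print(p,P.round(4),"centre",(P-(o[0]*ex+o[1]*ey)/1000).round(4))
p=ray(c,g(88,112),.053)[0]-ray(c,g(266,86),.053)[0];print(np.hypot(*p[:2]),np.arctan2(p[1],p[0])-np.pi/2)
E
```

```text
(88, 112) [0.5743 0.189 ] centre [0.525  0.1504]
(266, 86) [0.5822 0.1345] centre [0.5217 0.1508]
(353, 449) [0.4762 0.1103] centre [0.5286 0.1536]
(133, 472) [0.4621 0.1721] centre [0.5273 0.1527]
(150, 490) [0.4636 0.1734] centre [0.528  0.1579]
0.055067918329001056 0.14397192227075162
```

Emit:
apply_moves(moves=[0.001,0.0015,0.01,0,0.002,0.1,1,0.001,0.0015,0.01,0,0.002,0.1,1,0.001,0.001,0.01,0,0.002,0.1,1,0.001,0.001,0.01,0,0.002,0.1,1,0.001,0.001,0.01,0,0.002,0.07,1,0,0,0.01,0,0,0,1,0,0,0.01,0,0,0,1,0,0,0.01,0,0,0,1,0,0,0.005,0,0,0,1,0,0,0,0,0,0,1])

```text
t: 13.95
position: [0.5458, -0.1772, 0.098]
eef_rot: [3.135, 0.001, 2.876]
ft_force: [0.1, -0.5, 1.0]
finger_gap: 0.0854
```

```bash
python3 - <<'E'
from h import *
to(.5432,-.1872,.055,1.301)
c=eyes.capture("scene"); cv2.imwrite(f"pics/sc6.png",cv2.resize(c["image"][120:270,280:480,::-1],None,fx=4,fy=4,interpolation=cv2.INTER_CUBIC))
E
```

```text
t 13.95 p [ 0.5458 -0.1772  0.098 ] yawY 1.3049 j [ 0.02  0.6   0.29  1.85 -0.26  0.72  1.76] F [ 0.1 -0.5  1. ] gap 0.0854
shift tool [-0.     -0.0106  0.0429] rotvec [0.0064 0.0008 0.0039]
```

View pics/sc6.png

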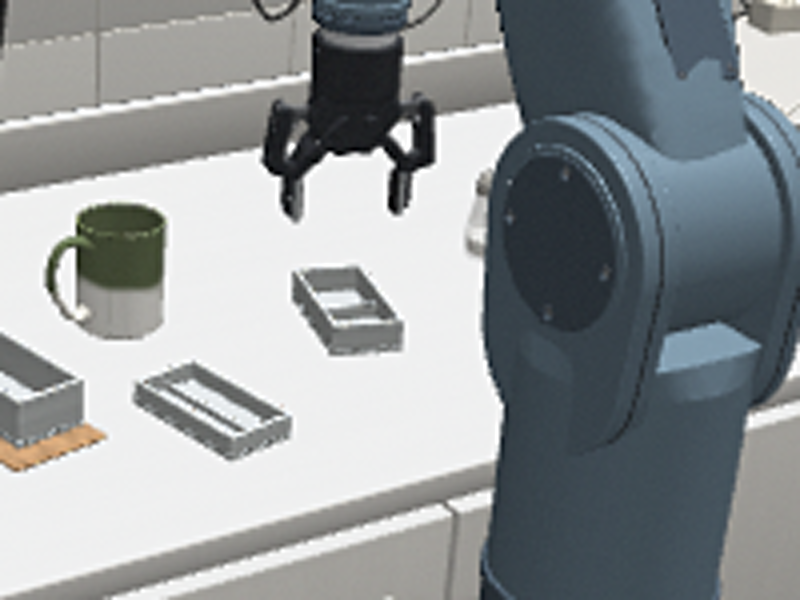

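Emit:
apply_moves(moves=[0,-0.0035,0,0.002,0,0.001,1,0,-0.0035,0,0.002,0,0.001,1,0,-0.0035,0,0.002,0,0.001,1,0,0,0.01,0,0,0,1,0,0,0.01,0,0,0,1,0,0,0.01,0,0,0,1,0,0,0.01,0,0,0,1,0,0,0,0,0,0,1,0,0,0,0,0,0,1,0,0,0,0,0,0,1])

```text
t: 15.0
position: [0.5433, -0.1889, 0.055]
eef_rot: [-3.141, 0.002, 2.872]
ft_force: [1.4, 0.1, -0.4]
finger_gap: 0.0854
```

```bash
python3 - <<'E'
from h import *
to(.5432,-.1872,.013,1.301)
E
```

```text
t 15.0 p [ 0.5433 -0.1889  0.055 ] yawY 1.3016 j [ 0.06  0.67  0.27  1.86 -0.28  0.64  1.8 ] F [ 1.4  0.1 -0.4] gap 0.0854
shift tool [0.0007 0.0016 0.042 ] rotvec [-0.0002  0.0019  0.0006]
```

Emit:
apply_moves(moves=[0.0005,0.0015,0.007,0,0.001,0,1,0,0,0.009,0,0,0,1,0,0,0.009,0,0,0,1,0,0,0.009,0,0,0,1,0,0,0.007,0,0,0,1,0,0,0,0,0,0,1,0,0,0,0,0,0,0.5,0,0,0,0,0,0,0.5,0,0,0,0,0,0,0.5,0,0,0,0,0,0,0.5])

```text
t: 16.0
position: [0.5438, -0.1872, 0.011]
eef_rot: [-3.142, 0.002, 2.872]
ft_force: [-0.3, -0.2, -1.4]
finger_gap: 0.0631
```

```bash
python3 - <<'E'
from h import *
to(.5432,-.1872,.013,1.301)
E
```

```text
t 16.0 p [ 0.5438 -0.1872  0.011 ] yawY 1.3016 j [ 0.08  0.74  0.24  1.86 -0.3   0.57  1.81] F [-0.3 -0.2 -1.4] gap 0.0631
shift tool [ 0.0006 -0.0001 -0.002 ] rotvec [-0.      0.0018  0.0006]
```

Emit:
apply_moves(moves=[0,0,-0.01,0,0,0,0.5,0,0,-0.015,0,0,0,0.5,0,0,-0.02,0,0,0,0.5,0,0,-0.02,0,0,0,0.5,0,0,-0.02,0,0,0,0.5,0,0,-0.02,0,0,0,0.5,0,0,-0.015,0,0,0,0.5,0,0,-0.01,0,0,0,0.5,0,0,0,0,0,0,0.5,0,0,0,0,0,0,0.5])

```text
t: 17.0
position: [0.5441, -0.1876, 0.1557]
eef_rot: [3.141, 0.008, 2.871]
ft_force: [-0.6, -0.4, -3.1]
finger_gap: 0.0633
```

```bash
python3 - <<'E'
from h import *
to(.5264,.1535,.15,1.771)
legs((.48,-0.03,.16),(.5264,.1535,.15))
E
```

```text
t 17.0 p [ 0.5441 -0.1876  0.1557] yawY 1.3006 j [ 0.01  0.52  0.33  1.83 -0.22  0.83  1.75] F [-0.6 -0.4 -3.1] gap 0.0633
shift tool [0.1081 0.324  0.0051] rotvec [-0.0009  0.0082 -0.4704]
leg (0.48, -0.03, 0.16) tool [ 0.1038  0.1347 -0.005 ] len 0.17
leg (0.5264, 0.1535, 0.15) tool [0.0044 0.1892 0.0102] len 0.19
```

Emit:
apply_moves(moves=[0.021,0.027,-0.001,0,0,0,0.5,0.021,0.027,-0.001,0,0,0,0.5,0.021,0.027,-0.001,0,0,0,0.5,0.021,0.027,-0.001,0,0,0,0.5,0.02,0.027,-0.001,0,0,0,0.5,0.001,0.038,0.002,0,0,0,0.5,0.001,0.038,0.002,0,0,0,0.5,0.001,0.038,0.002,0,0,0,0.5,0.001,0.038,0.002,0,0,0,0.5,0.001,0.03,0.002,0,0,0,0.5])

```text
t: 18.0
position: [0.5169, 0.1521, 0.1418]
eef_rot: [-3.134, -0.003, 2.86]
ft_force: [0.2, 0.9, -1.8]
finger_gap: 0.0632
```

```bash
python3 - <<'E'
from h import *
to(.5264,.1535,.12,1.771)
E
```

```text
t 18.0 p [0.5169 0.1521 0.1418] yawY 1.2896 j [-0.59  0.48  0.28  1.91 -0.18  0.77  1.08] F [ 0.2  0.9 -1.8] gap 0.0632
shift tool [-0.0088  0.0042  0.0218] rotvec [-0.0071 -0.0044 -0.4814]
```

Emit:
apply_moves(moves=[-0.003,0.001,0,-0.001,-0.001,-0.1,0.5,-0.003,0.001,0,-0.001,-0.001,-0.1,0.5,-0.003,0.001,0,-0.001,-0.001,-0.1,0.5,0,0.001,0,-0.001,-0.001,-0.1,0.5,0,0,0,-0.001,0,-0.07,0.5,0,0,0,0,0,0,0.5,0,0,0.01,0,0,0,0.5,0,0,0.01,0,0,0,0.5,0,0,0,0,0,0,0.5,0,0,0,0,0,0,0.5])

```text
t: 19.0
position: [0.5209, 0.1609, 0.1116]
eef_rot: [-3.14, -0.014, -2.928]
ft_force: [0.6, 0.3, -0.8]
finger_gap: 0.0636
```

```bash
python3 - <<'E'
from h import *
to(.5264,.1535,.075,1.771)
E
```

```text
t 19.0 p [0.5209 0.1609 0.1116] yawY 1.784 j [-0.49  0.53  0.14  1.9  -0.11  0.73  1.5 ] F [ 0.6  0.3 -0.8] gap 0.0636
shift tool [-0.0043 -0.0083  0.0365] rotvec [-0.0021 -0.0143  0.0129]
```

Emit:
apply_moves(moves=[-0.002,-0.004,0,-0.001,-0.007,0.006,0.5,-0.002,-0.004,0,-0.001,-0.007,0.006,0.5,0,0,0.008,0,0,0,0.5,0,0,0.008,0,0,0,0.5,0,0,0.008,0,0,0,0.5,0,0,0.008,0,0,0,0.5,0,0,0.003,0,0,0,0.5,0,0,0,0,0,0,0.5,0,0,0,0,0,0,0.5,0,0,0,0,0,0,0.5])

```text
t: 20.0
position: [0.5271, 0.1534, 0.0732]
eef_rot: [-3.142, 0.001, -2.942]
ft_force: [-0.1, 0.1, -0.4]
finger_gap: 0.0632
```

```bash
python3 - <<'E'
from h import *
to(.5264,.1535,.072,1.771)
c=eyes.capture("scene"); cv2.imwrite(f"pics/sc7.png",cv2.resize(c["image"][160:260,220:340,::-1],None,fx=6,fy=6,interpolation=cv2.INTER_CUBIC))
E
```

```text
t 20.0 p [0.5271 0.1534 0.0732] yawY 1.7701 j [-0.47  0.6   0.13  1.92 -0.12  0.63  1.51] F [-0.1  0.1 -0.4] gap 0.0632
shift tool [0.0006 0.0003 0.0012] rotvec [-0.0001  0.0007 -0.0009]
```

View pics/sc7.png

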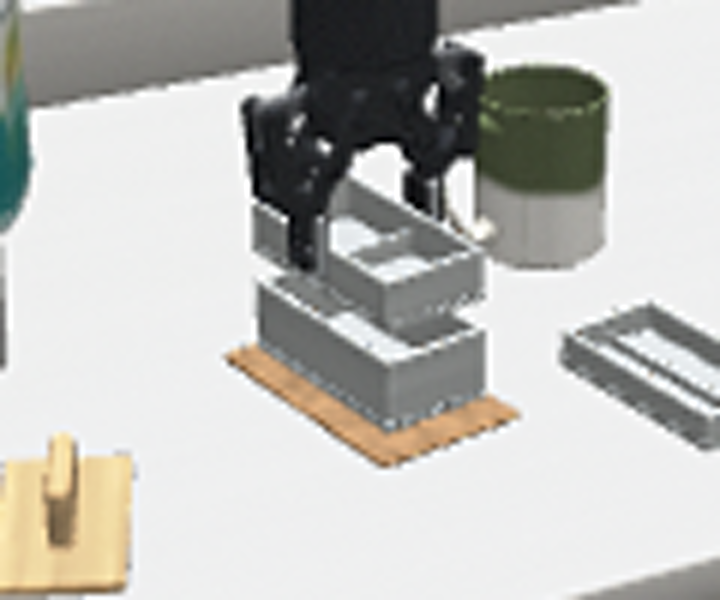

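Emit:
apply_moves(moves=[0.0005,0,0.003,0,0,0,0.5,0,0,0.003,0,0,0,0.5,0,0,0.003,0,0,0,0.5,0,0,0.002,0,0,0,0.5,0,0,0.002,0,0,0,0.5,0,0,0,0,0,0,0.5,0,0,0,0,0,0,0.5,0,0,0,0,0,0,0.5,0,0,0,0,0,0,0.5,0,0,0,0,0,0,0.5])

```text
t: 21.05
position: [0.5272, 0.1535, 0.0599]
eef_rot: [3.141, 0.002, -2.942]
ft_force: [0.1, 0.4, -2.0]
finger_gap: 0.0633
```

```bash
python3 - <<'E'
from h import *
to(.5264,.1535,.058,1.771)
c=eyes.capture("scene"); cv2.imwrite(f"pics/sc8.png",cv2.resize(c["image"][160:260,220:340,::-1],None,fx=6,fy=6,interpolation=cv2.INTER_CUBIC))
E
```

```text
t 21.05 p [0.5272 0.1535 0.0599] yawY 1.7702 j [-0.46  0.62  0.13  1.92 -0.13  0.61  1.52] F [ 0.1  0.4 -2. ] gap 0.0633
shift tool [0.0008 0.0002 0.0019] rotvec [ 0.0002  0.0024 -0.0008]
```

View pics/sc8.png

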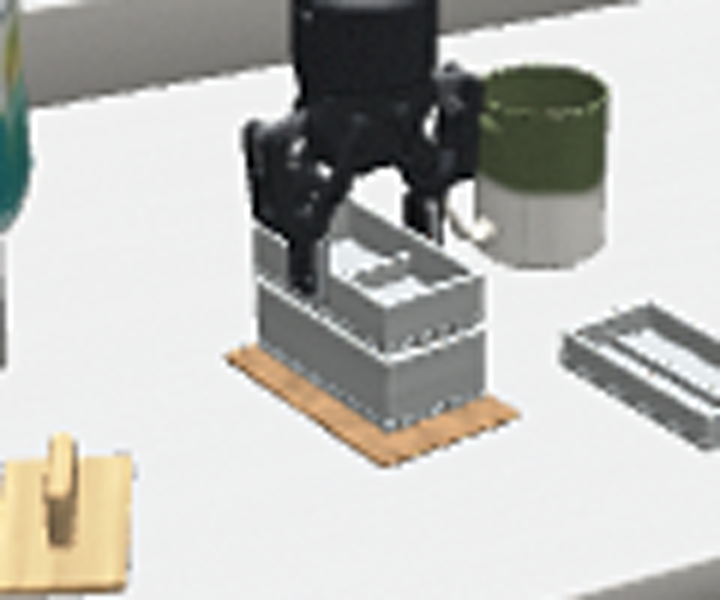

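Emit:
apply_moves(moves=[0,0,0.0015,0,0,0,0.5,0,0,0.001,0,0,0,0.5,0,0,0,0,0,0,0.5,0,0,0,0,0,0,1,0,0,0,0,0,0,1,0,0,0,0,0,0,1,0,0,0,0,0,0,1,0,0,-0.02,0,0,0,1,0,0,-0.03,0,0,0,1,0,0,-0.03,0,0,0,1])

```text
t: 22.1
position: [0.5246, 0.1527, 0.136]
eef_rot: [-3.141, -0.005, -2.942]
ft_force: [-0.6, 0.3, -0.1]
finger_gap: 0.0852
```

```bash
python3 - <<'E'
from h import *
to(.4445,.0127,.16,1.781)
c=eyes.capture("scene"); cv2.imwrite(f"pics/sc9.png",cv2.resize(c["image"][160:260,220:340,::-1],None,fx=6,fy=6,interpolation=cv2.INTER_CUBIC))
E
```

```text
t 22.1 p [0.5246 0.1527 0.136 ] yawY 1.7703 j [-0.48  0.49  0.15  1.89 -0.1   0.77  1.5 ] F [-0.6  0.3 -0.1] gap 0.0852
shift tool [ 0.1063 -0.1213 -0.0233] rotvec [-0.001  -0.0047 -0.0107]
```

View pics/sc9.png

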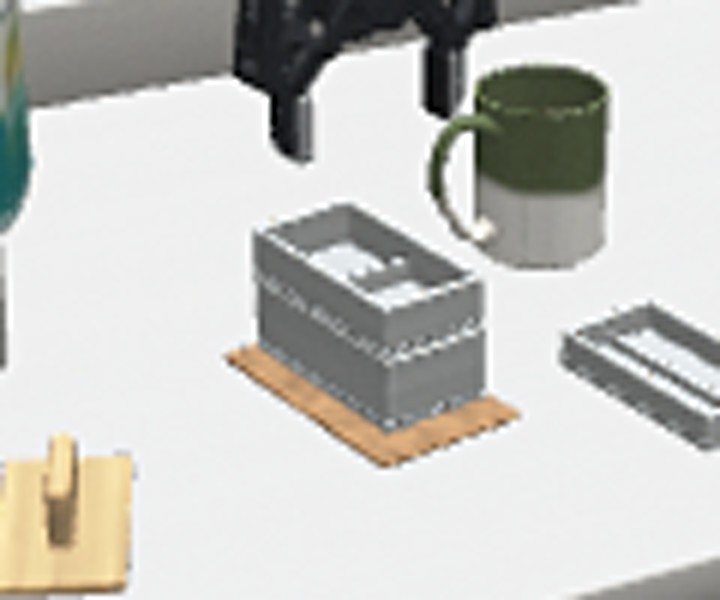

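Emit:
apply_moves(moves=[0.02,-0.023,-0.002,0,0,-0.002,1,0.02,-0.023,-0.002,0,0,-0.002,1,0.02,-0.023,0,0,0,-0.002,1,0.02,-0.023,0,0,0,-0.002,1,0.02,-0.023,0,0,0,-0.002,1,0,0,0,0,0,0,1,0,0,0.01,0,0,0,1,0,0,0.015,0,0,0,1,0,0,0.01,0,0,0,1,0,0,0,0,0,0,1])

```text
t: 23.15
position: [0.4551, 0.0201, 0.1094]
eef_rot: [3.139, 0.014, -2.928]
ft_force: [-0.9, -0.3, 0.8]
finger_gap: 0.085
```

```bash
python3 - <<'E'
from h import *
to(.4445,.0127,.05,1.781)
E
```

```text
t 23.15 p [0.4551 0.0201 0.1094] yawY 1.7841 j [-0.27  0.4   0.16  2.15 -0.12  0.58  1.76] F [-0.9 -0.3  0.8] gap 0.085
shift tool [ 0.0128 -0.0051  0.0592] rotvec [0.0023 0.0143 0.0031]
```

Emit:
apply_moves(moves=[0.004,-0.0015,0,0.001,0.005,0.001,1,0.004,-0.0015,0,0.001,0.005,0.001,1,0.003,-0.0015,0,0,0.004,0.001,1,0,0,0.013,0,0,0,1,0,0,0.013,0,0,0,1,0,0,0.013,0,0,0,1,0,0,0.013,0,0,0,1,0,0,0,0,0,0,1,0,0,0,0,0,0,1,0,0,0,0,0,0,1])

```text
t: 24.15
position: [0.4471, 0.0134, 0.059]
eef_rot: [-3.141, 0.005, -2.931]
ft_force: [-0.3, -0.1, 0.0]
finger_gap: 0.0851
```

```bash
python3 - <<'E'
from h import *
to(.4445,.0127,.01,1.781)
c=eyes.capture("scene"); cv2.imwrite(f"pics/sc10.png",cv2.resize(c["image"][160:280,260:400,::-1],None,fx=5,fy=5,interpolation=cv2.INTER_CUBIC))
E
```

```text
t 24.15 p [0.4471 0.0134 0.059 ] yawY 1.7818 j [-0.24  0.5   0.14  2.18 -0.15  0.47  1.79] F [-0.3 -0.1  0. ] gap 0.0851
shift tool [ 0.0029 -0.0001  0.049 ] rotvec [-0.0003  0.0046  0.0008]
```

View pics/sc10.png

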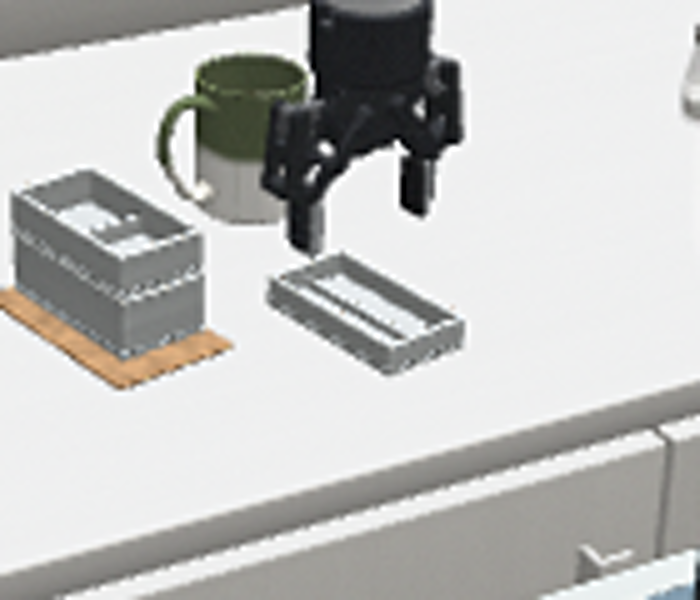

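Emit:
apply_moves(moves=[0.001,0,0.007,0,0.002,0,1,0.001,0,0.009,0,0.002,0,1,0.001,0,0.01,0,0,0,1,0,0,0.01,0,0,0,1,0,0,0.009,0,0,0,1,0,0,0.004,0,0,0,1,0,0,0,0,0,0,1,0,0,0,0,0,0,1,0,0,0,0,0,0,1,0,0,0,0,0,0,1])

```text
t: 25.2
position: [0.4448, 0.0128, 0.0062]
eef_rot: [-3.141, 0.002, -2.931]
ft_force: [-0.4, 0.2, -0.8]
finger_gap: 0.0853
```

```bash
python3 - <<'E'
from h import *
to(.4445,.0127,.009,1.781)
E
```

```text
t 25.2 p [0.4448 0.0128 0.0062] yawY 1.7818 j [-0.21  0.62  0.1   2.19 -0.17  0.34  1.81] F [-0.4  0.2 -0.8] gap 0.0853
shift tool [ 0.0003 -0.0001 -0.0028] rotvec [-0.0003  0.0016  0.0008]
```

Emit:
apply_moves(moves=[0,0,-0.002,0,0,0,1,0,0,0,0,0,0,0.5,0,0,0,0,0,0,0.5,0,0,0,0,0,0,0.5,0,0,0,0,0,0,0.5,0,0,0,0,0,0,0.5,0,0,0,0,0,0,0.5,0,0,0,0,0,0,0.5,0,0,0,0,0,0,0.5,0,0,0,0,0,0,0.5])

```text
t: 26.2
position: [0.4453, 0.0129, 0.0093]
eef_rot: [-3.141, 0.003, -2.931]
ft_force: [0.5, -0.2, -0.4]
finger_gap: 0.0628
```

```bash
python3 - <<'E'
from h import *
to(.4445,.0127,.009,1.781)
E
```

```text
t 26.2 p [0.4453 0.0129 0.0093] yawY 1.7819 j [-0.21  0.61  0.1   2.19 -0.17  0.35  1.81] F [ 0.5 -0.2 -0.4] gap 0.0628
shift tool [ 0.0008 -0.0001  0.0003] rotvec [-0.0003  0.003   0.0009]
```

Gripped (gap 62.8 mm). Lift.

Emit:
apply_moves(moves=[0,0,-0.01,0,0,0,0.5,0,0,-0.015,0,0,0,0.5,0,0,-0.02,0,0,0,0.5,0,0,-0.02,0,0,0,0.5,0,0,-0.02,0,0,0,0.5,0,0,-0.02,0,0,0,0.5,0,0,-0.015,0,0,0,0.5,0,0,-0.01,0,0,0,0.5,0,0,0,0,0,0,0.5,0,0,0,0,0,0,0.5])

```text
t: 27.2
position: [0.4435, 0.0127, 0.1484]
eef_rot: [3.141, 0.003, -2.931]
ft_force: [0.7, -0.6, -0.4]
finger_gap: 0.0629
```

```bash
python3 - <<'E'
from h import *
to(.527,.1535,.14,1.771)
E
```

```text
t 27.2 p [0.4435 0.0127 0.1484] yawY 1.7811 j [-0.29  0.32  0.19  2.15 -0.09  0.68  1.74] F [ 0.7 -0.6 -0.4] gap 0.0629
shift tool [-0.111   0.1203  0.0088] rotvec [0.0005 0.0033 0.0101]
```

Emit:
apply_moves(moves=[-0.0185,0.02,0,0,0,0.002,0.5,-0.0185,0.02,0,0,0,0.002,0.5,-0.0185,0.02,0,0,0,0.002,0.5,-0.0185,0.02,0,0,0,0.002,0.5,-0.0185,0.02,0,0,0,0.002,0.5,-0.01,0.01,0,0,0,0,0.5,0,0,0,0,0,0,0.5,0,0,0,0,0,0,0.5,0,0,0,0,0,0,0.5,0,0,0,0,0,0,0.5])

```text
t: 28.2
position: [0.5173, 0.1396, 0.1404]
eef_rot: [-3.139, -0.013, -2.948]
ft_force: [0.5, -0.1, -0.6]
finger_gap: 0.063
```

```bash
python3 - <<'E'
from h import *
to(.527,.1535,.10,1.771)
c=eyes.capture("scene"); cv2.imwrite(f"pics/sc11.png",cv2.resize(c["image"][140:260,220:360,::-1],None,fx=5,fy=5,interpolation=cv2.INTER_CUBIC))
E
```

```text
t 28.2 p [0.5173 0.1396 0.1404] yawY 1.7646 j [-0.47  0.48  0.16  1.91 -0.1   0.78  1.51] F [ 0.5 -0.1 -0.6] gap 0.063
shift tool [-0.0127  0.0119  0.0402] rotvec [-0.0028 -0.0131 -0.0064]
```

View pics/sc11.png

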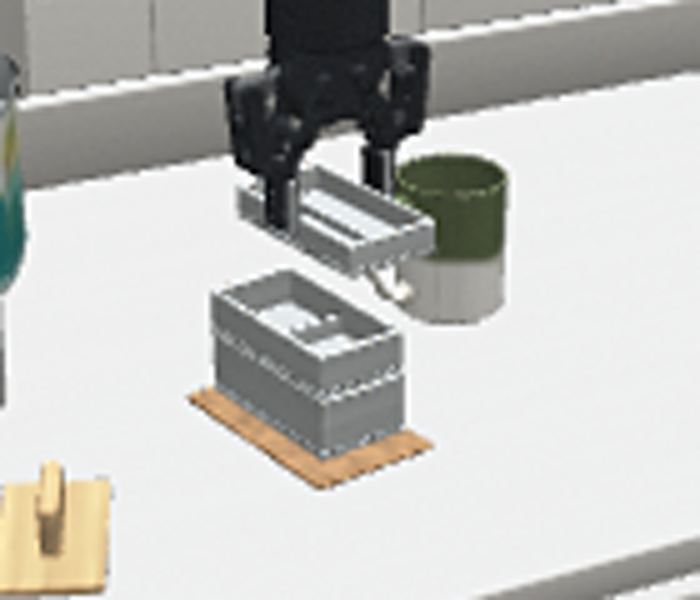

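Emit:
apply_moves(moves=[-0.004,0.004,0,-0.001,-0.005,-0.002,0.5,-0.004,0.004,0,-0.001,-0.004,-0.002,0.5,-0.003,0.003,0,-0.001,-0.004,-0.002,0.5,0,0,0.008,0,0,0,0.5,0,0,0.01,0,0,0,0.5,0,0,0.01,0,0,0,0.5,0,0,0.006,0,0,0,0.5,0,0,0,0,0,0,0.5,0,0,0,0,0,0,0.5,0,0,0,0,0,0,0.5])

```text
t: 29.25
position: [0.5258, 0.152, 0.1025]
eef_rot: [-3.141, -0.001, -2.943]
ft_force: [-0.2, -0.5, -0.2]
finger_gap: 0.0629
```

```bash
python3 - <<'E'
from h import *
to(.527,.1535,.0973,1.771)
c=eyes.capture("scene"); cv2.imwrite(f"pics/sc12.png",cv2.resize(c["image"][160:260,220:340,::-1],None,fx=6,fy=6,interpolation=cv2.INTER_CUBIC))
E
```

```text
t 29.25 p [0.5258 0.152  0.1025] yawY 1.7692 j [-0.47  0.55  0.14  1.91 -0.12  0.69  1.51] F [-0.2 -0.5 -0.2] gap 0.0629
shift tool [-0.0014  0.0012  0.0052] rotvec [-0.0001 -0.0008 -0.0018]
```

View pics/sc12.png

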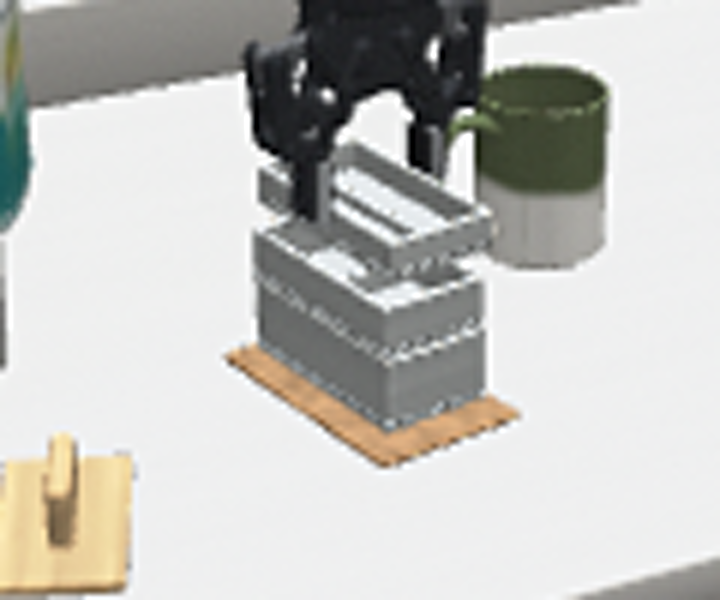

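Emit:
apply_moves(moves=[-0.003,0.0015,0,0,0,-0.002,0.5,-0.001,0,0.002,0,0,0,0.5,0,0,0.002,0,0,0,0.5,0,0,0.001,0,0,0,0.5,0,0,0,0,0,0,0.5,0,0,0,0,0,0,0.5,0,0,0,0,0,0,0.5,0,0,0,0,0,0,0.5,0,0,0,0,0,0,0.5,0,0,0,0,0,0,0.5])

```text
t: 30.3
position: [0.5307, 0.1548, 0.0983]
eef_rot: [3.141, 0.002, -2.941]
ft_force: [-0.7, -0.3, -0.7]
finger_gap: 0.0629
```

```bash
python3 - <<'E'
from h import *
to(.529,.1535,.0973,1.771)
c=eyes.capture("scene"); cv2.imwrite(f"pics/sc13.png",cv2.resize(c["image"][175:250,245:320,::-1],None,fx=8,fy=8,interpolation=cv2.INTER_CUBIC))
E
```

```text
t 30.3 p [0.5307 0.1548 0.0983] yawY 1.7713 j [-0.47  0.56  0.14  1.9  -0.12  0.69  1.51] F [-0.7 -0.3 -0.7] gap 0.0629
shift tool [ 0.0019 -0.0009  0.001 ] rotvec [0.0003 0.0016 0.0003]
```

View pics/sc13.png

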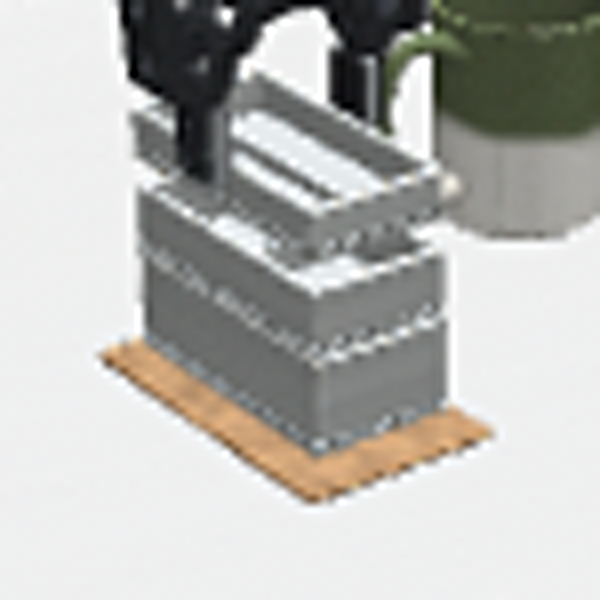

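Emit:
apply_moves(moves=[0.001,-0.0005,0.002,0,0,0,0.5,0,0,0.003,0,0,0,0.5,0,0,0.003,0,0,0,0.5,0,0,0.002,0,0,0,0.5,0,0,0.001,0,0,0,0.5,0,0,0,0,0,0,0.5,0,0,0,0,0,0,0.5,0,0,0,0,0,0,0.5,0,0,0,0,0,0,0.5,0,0,0,0,0,0,0.5])

```text
t: 31.35
position: [0.5297, 0.154, 0.0863]
eef_rot: [3.141, 0.001, -2.941]
ft_force: [-0.0, -0.4, -0.2]
finger_gap: 0.063
```

```bash
python3 - <<'E'
from h import *
to(.529,.1535,.0863,1.771)
c=eyes.capture("scene"); cv2.imwrite(f"pics/sc14.png",cv2.resize(c["image"][175:250,245:320,::-1],None,fx=8,fy=8,interpolation=cv2.INTER_CUBIC))
E
```

```text
t 31.35 p [0.5297 0.154  0.0863] yawY 1.7712 j [-0.47  0.58  0.14  1.91 -0.12  0.66  1.51] F [-0.  -0.4 -0.2] gap 0.063
shift tool [ 0.0008 -0.0003  0.    ] rotvec [0.0003 0.0015 0.0002]
```

View pics/sc14.png

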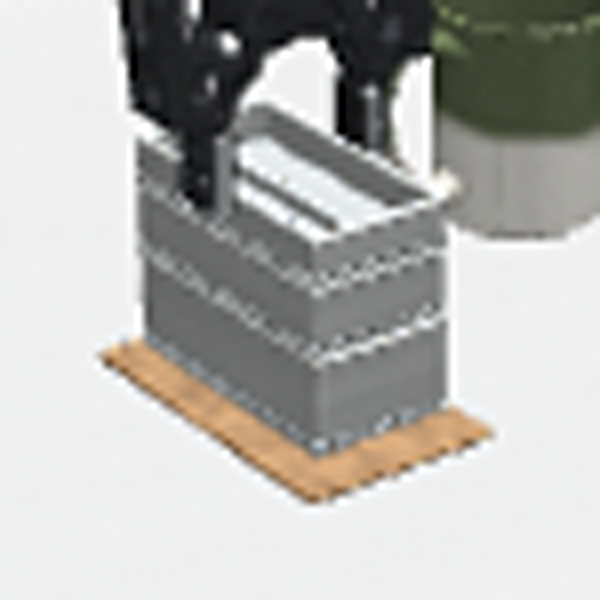

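Emit:
apply_moves(moves=[0,0,0.001,0,0,0,0.5,0,0,0,0,0,0,0.5,0,0,0,0,0,0,1,0,0,0,0,0,0,1,0,0,0,0,0,0,1,0,0,0,0,0,0,1,0,0,-0.02,0,0,0,1,0,0,-0.03,0,0,0,1,0,0,-0.03,0,0,0,1,0,0,0,0,0,0,1])

```text
t: 32.4
position: [0.5293, 0.1537, 0.1677]
eef_rot: [-3.142, -0.001, -2.941]
ft_force: [0.8, -0.3, 0.3]
finger_gap: 0.0854
```

```bash
python3 - <<'E'
from h import *
to(.452,.3495,.15,1.183)
c=eyes.capture("scene"); cv2.imwrite(f"pics/sc15.png",cv2.resize(c["image"][175:250,245:320,::-1],None,fx=8,fy=8,interpolation=cv2.INTER_CUBIC))
E
```

```text
t 32.4 p [0.5293 0.1537 0.1677] yawY 1.7712 j [-0.49  0.45  0.16  1.87 -0.1   0.83  1.49] F [ 0.8 -0.3  0.3] gap 0.0854
shift tool [0.0367 0.2072 0.0177] rotvec [-3.000e-04 -6.000e-04  5.882e-01]
```

View pics/sc15.png

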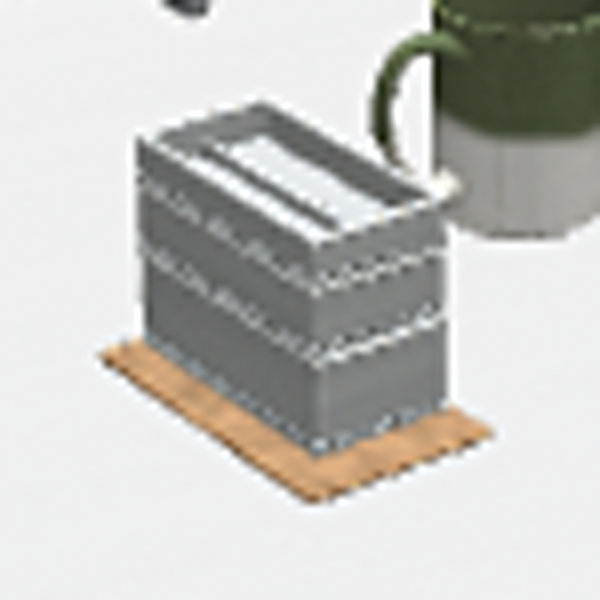

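```bash
python3 - <<'E'
from h import *
c=eyes.capture("top"); print(ray(c,[(194,160),(207,160)],0.))
E
```

```text
[[0.65641701 0.35049987 0.        ]
 [0.6561527  0.31240658 0.        ]]
```

Emit:
apply_moves(moves=[0.0122,0.026,0,0,0,0,1,0.012,0.026,0,0,0,0,1,0.012,0.026,0,0,0,0,1,0,0.026,0,0,0,0,1,0,0.026,0,0,0,0,1,0,0.026,0,0,0,0,1,0,0.026,0,0,0,0,1,0,0.018,0,0,0,0,1,0,0,0,0,0,0,1,0,0,0,0,0,0,1])

```text
t: 33.5
position: [0.4415, 0.3425, 0.15]
eef_rot: [-3.13, -0.027, -2.943]
ft_force: [-0.4, -0.4, 0.3]
finger_gap: 0.0853
```

```bash
python3 - <<'E'
from h import *
to(.452,.3495,.10,1.183)
E
```

```text
t 33.5 p [0.4415 0.3425 0.15  ] yawY 1.7695 j [-0.83  0.5   0.12  1.83 -0.08  0.84  1.1 ] F [-0.4 -0.4  0.3] gap 0.0853
shift tool [-0.013   0.0053  0.0496] rotvec [-0.0188 -0.0224  0.5863]
```

Now turn about +z by 0.586 and straighten; the flask is about 0.2 m away.

Emit:
apply_moves(moves=[-0.006,0.002,0,-0.01,-0.012,0,1,-0.006,0.002,0,-0.008,-0.01,0,1,0,0,0,0,0,0.12,1,0,0,0,0,0,0.12,1,0,0,0,0,0,0.12,1,0,0,0,0,0,0.12,1,0,0,0,0,0,0.08,1,0,0,0,0,0,0,1,0,0,0,0,0,0,1,0,0,0,0,0,0,1])

```text
t: 34.5
position: [0.4608, 0.3382, 0.1492]
eef_rot: [3.136, -0.002, 2.745]
ft_force: [-0.4, -0.1, 0.2]
finger_gap: 0.0855
```

```bash
python3 - <<'E'
from h import *
to(.452,.3495,.07,1.183)
c=eyes.capture("scene"); cv2.imwrite(f"pics/sc16.png",cv2.resize(c["image"][150:275,180:310,::-1],None,fx=5,fy=5,interpolation=cv2.INTER_CUBIC))
E
```

```text
t 34.5 p [0.4608 0.3382 0.1492] yawY 1.1746 j [-0.91  0.51  0.27  1.83 -0.18  0.81  0.62] F [-0.4 -0.1  0.2] gap 0.0855
shift tool [0.0123 0.0066 0.0792] rotvec [ 0.0059 -0.0017 -0.0084]
```

View pics/sc16.png

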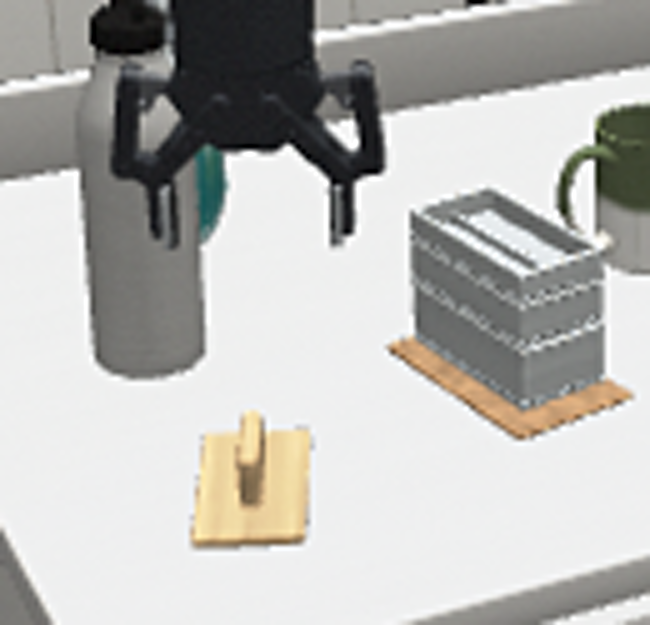

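Emit:
apply_moves(moves=[0.004,0.002,0,0.002,0,-0.003,1,0.004,0.002,0,0.002,0,-0.003,1,0.004,0.002,0,0.001,0,-0.002,1,0,0,0.015,0,0,0,1,0,0,0.018,0,0,0,1,0,0,0.018,0,0,0,1,0,0,0.018,0,0,0,1,0,0,0.008,0,0,0,1,0,0,0,0,0,0,1,0,0,0,0,0,0,1])

```text
t: 35.55
position: [0.4493, 0.3501, 0.0653]
eef_rot: [-3.141, -0.003, 2.759]
ft_force: [0.5, -0.0, 1.2]
finger_gap: 0.0852
```

```bash
python3 - <<'E'
from h import *
to(.452,.3495,.022,1.183)
c=eyes.capture("scene"); cv2.imwrite(f"pics/sc17.png",cv2.resize(c["image"][150:275,180:310,::-1],None,fx=5,fy=5,interpolation=cv2.INTER_CUBIC))
E
```

```text
t 35.55 p [0.4493 0.3501 0.0653] yawY 1.1885 j [-0.91  0.64  0.22  1.87 -0.22  0.66  0.64] F [ 0.5 -0.   1.2] gap 0.0852
shift tool [-0.0028  0.0004  0.0433] rotvec [-0.0005 -0.003   0.0055]
```

View pics/sc17.png

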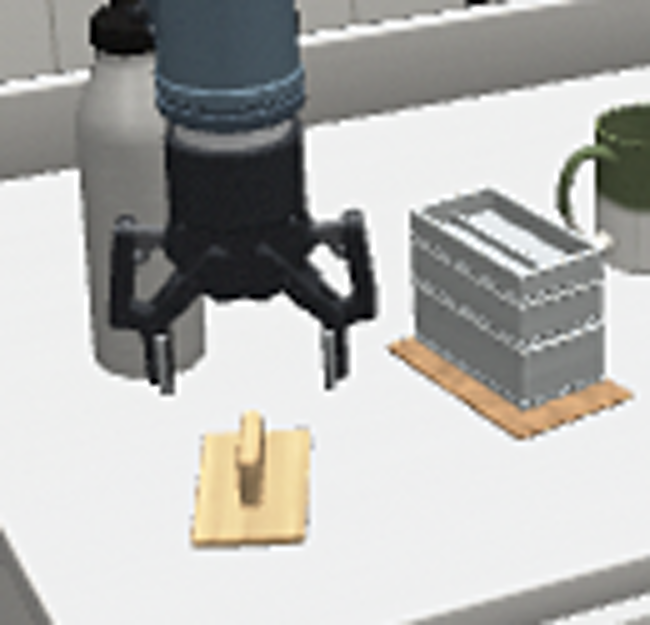

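Emit:
apply_moves(moves=[-0.0015,0,0.007,0,-0.002,0.003,1,-0.001,0,0.008,0,-0.001,0.002,1,0,0,0.008,0,0,0,1,0,0,0.008,0,0,0,1,0,0,0.007,0,0,0,1,0,0,0,0,0,0,1,0,0,0,0,0,0,0.7,0,0,0,0,0,0,0.4,0,0,0,0,0,0,0.3,0,0,0,0,0,0,0.3], squeeze=30)

```text
t: 36.6
position: [0.4533, 0.3502, 0.0261]
eef_rot: [3.138, 0.002, 2.754]
ft_force: [0.5, -0.2, 0.7]
finger_gap: 0.0284
```

```bash
python3 - <<'E'
from h import *
to(.452,.3495,.022,1.183)
E
```

```text
t 36.6 p [0.4533 0.3502 0.0261] yawY 1.1829 j [-0.89  0.71  0.2   1.87 -0.24  0.58  0.65] F [ 0.5 -0.2  0.7] gap 0.0284
shift tool [ 0.001  -0.0012  0.0041] rotvec [ 0.0033  0.002  -0.0001]
```

Emit:
apply_moves(moves=[0.001,-0.001,0.003,0.003,0.002,0,0.3,0,0,0,0,0,0,0.3,0,0,0,0,0,0,0,0,0,0,0,0,0,0,0,0,0,0,0,0,0,0,0,0,0,0,0,0,0,0,0,0,0,0,0,0,0,0,0,0,0,0,0,0,0,0,0,0,0,0,0,0,0,0,0,0])

```text
t: 37.6
position: [0.4522, 0.35, 0.0234]
eef_rot: [3.141, 0.0, 2.754]
ft_force: [-1.1, 0.3, 0.9]
finger_gap: 0.0116
```

```bash
python3 - <<'E'
from h import *
to(.452,.3495,.022,1.183)
E
```

```text
t 37.6 p [0.4522 0.35   0.0234] yawY 1.1829 j [-0.89  0.71  0.2   1.87 -0.24  0.58  0.65] F [-1.1  0.3  0.9] gap 0.0116
shift tool [ 0.     -0.0005  0.0014] rotvec [ 0.0009  0.0002 -0.0001]
```

Emit:
apply_moves(moves=[0,0,-0.01,0,0,0,0,0,0,-0.015,0,0,0,0,0,0,-0.02,0,0,0,0,0,0,-0.02,0,0,0,0,0,0,-0.02,0,0,0,0,0,0,-0.02,0,0,0,0,0,0,-0.02,0,0,0,0,0,0,-0.015,0,0,0,0,0,0,-0.01,0,0,0,0,0,0,0,0,0,0,0])

```text
t: 38.6
position: [0.4528, 0.3498, 0.1893]
eef_rot: [3.135, 0.002, 2.752]
ft_force: [-0.4, 0.1, -1.3]
finger_gap: 0.0112
```

```bash
python3 - <<'E'
from h import *
to(.528,.1535,.165,1.771)
c=eyes.capture("scene"); cv2.imwrite(f"pics/sc18.png",cv2.resize(c["image"][130:275,180:330,::-1],None,fx=4,fy=4,interpolation=cv2.INTER_CUBIC))
E
```

```text
t 38.6 p [0.4528 0.3498 0.1893] yawY 1.1816 j [-0.95  0.46  0.28  1.81 -0.16  0.89  0.59] F [-0.4  0.1 -1.3] gap 0.0112
shift tool [-0.144  -0.1532  0.0236] rotvec [ 0.0058  0.0042 -0.5894]
```

View pics/sc18.png

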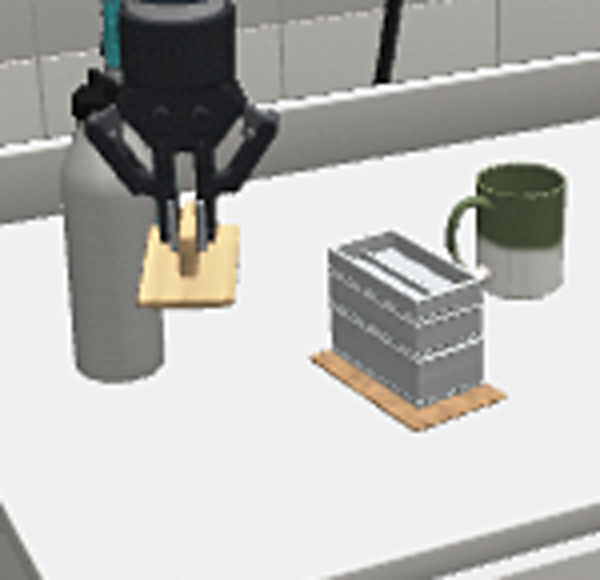

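Emit:
apply_moves(moves=[-0.02,-0.0215,0,0,0,0,0,-0.02,-0.0215,0,0,0,0,0,-0.02,-0.0215,0,0,0,0,0,-0.02,-0.0215,0,0,0,0,0,-0.02,-0.0215,0,0,0,0,0,-0.02,-0.0215,0,0,0,0,0,-0.015,-0.015,0,0,0,0,0,0,0,0,0,0,0,0,0,0,0,0,0,0,0,0,0,0,0,0,0,0])

```text
t: 39.65
position: [0.5188, 0.1585, 0.1799]
eef_rot: [-3.137, -0.008, 2.756]
ft_force: [0.7, 0.8, -0.4]
finger_gap: 0.0115
```

```bash
python3 - <<'E'
from h import *
to(.528,.1535,.165,1.771)
E
```

```text
t 39.65 p [0.5188 0.1585 0.1799] yawY 1.1857 j [-0.63  0.44  0.32  1.88 -0.18  0.86  0.97] F [ 0.7  0.8 -0.4] gap 0.0115
shift tool [-0.0105 -0.0011  0.0148] rotvec [-0.0021 -0.0093 -0.5853]
```

Emit:
apply_moves(moves=[-0.003,0,0,0,-0.003,0,0,-0.003,0,0,0,-0.003,0,0,0,0,0,0,0,-0.12,0,0,0,0,0,0,-0.12,0,0,0,0,0,0,-0.12,0,0,0,0,0,0,-0.12,0,0,0,0,0,0,-0.08,0,0,0,0,0,0,0,0,0,0,0,0,0,0,0,0,0,0,0,0,0,0])

```text
t: 40.65
position: [0.5237, 0.164, 0.1793]
eef_rot: [-3.141, -0.003, -2.936]
ft_force: [0.7, 0.0, -0.1]
finger_gap: 0.0113
```

```bash
python3 - <<'E'
from h import *
to(.528,.1535,.145,1.771)
E
```

```text
t 40.65 p [0.5237 0.164  0.1793] yawY 1.7761 j [-0.53  0.43  0.18  1.86 -0.1   0.86  1.48] F [ 0.7  0.  -0.1] gap 0.0113
shift tool [-0.0022 -0.0111  0.0343] rotvec [-0.001  -0.0034  0.0051]
```

Emit:
apply_moves(moves=[-0.001,-0.004,0,-0.001,-0.002,0.002,0,-0.001,-0.004,0,0,-0.001,0.002,0,0,-0.003,0,0,0,0,0,0,0,0.01,0,0,0,0,0,0,0.01,0,0,0,0,0,0,0.01,0,0,0,0,0,0,0.008,0,0,0,0,0,0,0,0,0,0,0,0,0,0,0,0,0,0,0,0,0,0,0,0,0])

```text
t: 41.65
position: [0.5273, 0.1525, 0.1365]
eef_rot: [-3.141, -0.003, -2.943]
ft_force: [-0.3, 0.5, -1.6]
finger_gap: 0.0114
```

```bash
python3 - <<'E'
from h import *
to(.528,.1535,.137,1.771)
c=eyes.capture("scene"); cv2.imwrite(f"pics/sc19.png",cv2.resize(c["image"][165:250,240:325,::-1],None,fx=7,fy=7,interpolation=cv2.INTER_CUBIC))
E
```

```text
t 41.65 p [0.5273 0.1525 0.1365] yawY 1.7691 j [-0.5   0.5   0.18  1.89 -0.12  0.77  1.51] F [-0.3  0.5 -1.6] gap 0.0114
shift tool [-0.0009  0.0009 -0.0005] rotvec [-0.0007 -0.0026 -0.0019]
```

View pics/sc19.png

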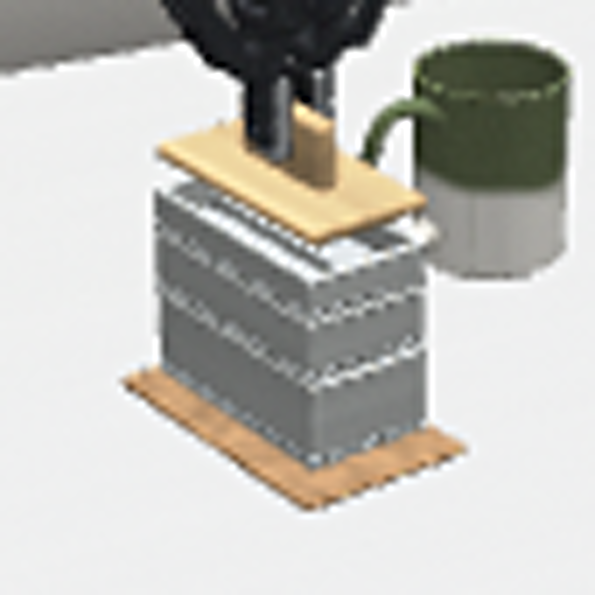

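Emit:
apply_moves(moves=[-0.001,0.001,0.002,0,-0.002,-0.002,0,0,0,0.003,0,0,0,0,0,0,0.003,0,0,0,0,0,0,0.003,0,0,0,0,0,0,0.002,0,0,0,0,0,0,0,0,0,0,0,0,0,0,0,0,0,0,0,0,0,0,0,0,0,0,0,0,0,0,0,0,0,0,0,0,0,0,0])

```text
t: 42.7
position: [0.5291, 0.1542, 0.1236]
eef_rot: [-3.141, 0.002, -2.941]
ft_force: [-0.5, 0.0, -1.3]
finger_gap: 0.0111
```

```bash
python3 - <<'E'
from h import *
to(.528,.1535,.1224,1.771)
c=eyes.capture("scene"); cv2.imwrite(f"pics/sc20.png",cv2.resize(c["image"][165:250,240:325,::-1],None,fx=7,fy=7,interpolation=cv2.INTER_CUBIC))
E
```

```text
t 42.7 p [0.5291 0.1542 0.1236] yawY 1.7714 j [-0.5   0.52  0.17  1.9  -0.12  0.74  1.51] F [-0.5  0.  -1.3] gap 0.0111
shift tool [ 0.0012 -0.0004  0.0012] rotvec [-0.0002  0.0021  0.0004]
```

View pics/sc20.png

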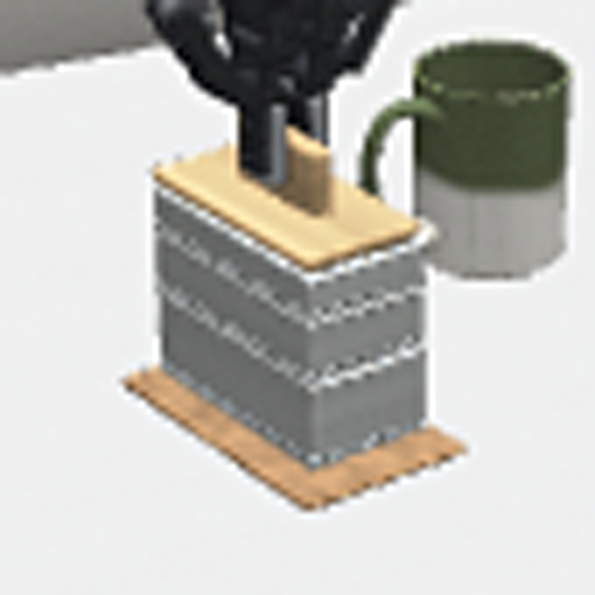

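Emit:
apply_moves(moves=[0.001,0,0.001,0,0,0,0,0,0,0.001,0,0,0,0,0,0,0,0,0,0,0,0,0,0,0,0,0,0.3,0,0,0,0,0,0,0.5,0,0,0,0,0,0,0.5,0,0,-0.015,0,0,0,0.5,0,0,-0.025,0,0,0,0.5,0,0,-0.03,0,0,0,0.5,0,0,-0.03,0,0,0,0.5])

```text
t: 43.75
position: [0.5249, 0.153, 0.2207]
eef_rot: [-3.14, -0.007, -2.941]
ft_force: [0.0, 0.5, -0.1]
finger_gap: 0.0429
```

```bash
python3 - <<'E'
from h import *
to(.528,.1535,.1224,1.771)
c=eyes.capture("scene"); cv2.imwrite(f"pics/sc21.png",cv2.resize(c["image"][165:250,240:325,::-1],None,fx=7,fy=7,interpolation=cv2.INTER_CUBIC))
E
```

```text
t 43.75 p [0.5249 0.153  0.2207] yawY 1.7715 j [-0.52  0.38  0.2   1.83 -0.09  0.95  1.49] F [ 0.   0.5 -0.1] gap 0.0429
shift tool [-0.0038  0.0001  0.0983] rotvec [-0.002  -0.007   0.0005]
```

View pics/sc21.png

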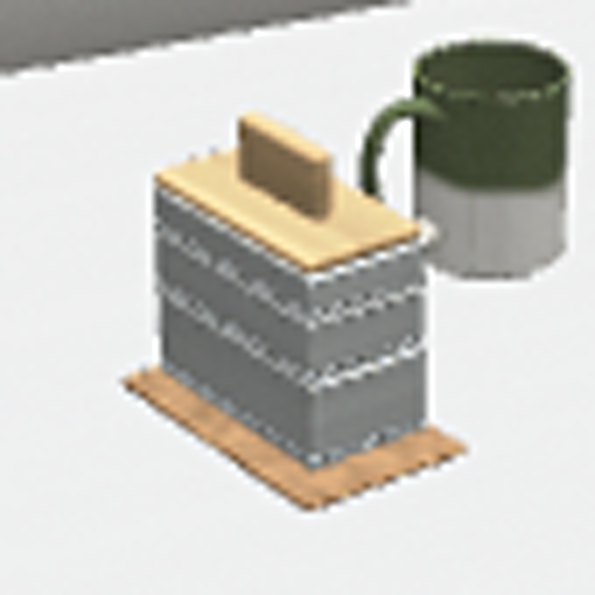

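```bash
python3 - <<'E'
from h import *
c=eyes.capture("scene")
y=.2;ex=np.array([np.cos(y),np.sin(y),0]);ey=np.array([-ex[1],ex[0],0]);C=np.array([.5265,.153,0])
for z in (.005+.006,.053,.083,.105,.113,.119):
    print(z,[(((proj(c,C+a*ex+b*ey+[0,0,z])[0]+.5-[240,165])*7)).round(0).tolist() for a,b in((-.06,.032),(-.06,-.032),(.06,.032))])
t=eyes.capture("top"); cv2.imwrite("pics/top22.png",cv2.resize(t["image"][140:240,150:350,::-1],None,fx=4,fy=4,interpolation=cv2.INTER_CUBIC))
E
```

```text
0.011 [[315.0, 475.0], [429.0, 432.0], [162.0, 373.0]]
0.053 [[315.0, 391.0], [430.0, 350.0], [159.0, 293.0]]
0.083 [[314.0, 330.0], [430.0, 290.0], [157.0, 234.0]]
0.105 [[314.0, 285.0], [431.0, 246.0], [156.0, 190.0]]
0.113 [[314.0, 269.0], [431.0, 229.0], [156.0, 174.0]]
0.119 [[314.0, 256.0], [431.0, 217.0], [155.0, 162.0]]
```

View pics/top22.png

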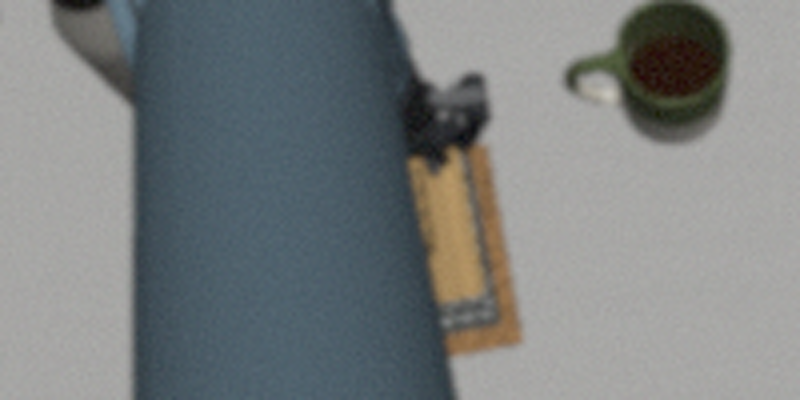

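```bash
python3 - <<'E'
from bench import sign_off
print(sign_off())
E
```

```text
the job is handed in; nothing more can be done
None
```

I built the lunch box on the mat in the order asked: deep tier, divided tier, cutlery tray, then lid. I handed the job in at about 44 s of the 131 s allowed. No verdict was reported back.

- **Seating:** In the last scene picture the lid's front corner is at zoomed row 268, against 269 predicted for fully home. The left and right corners are 3–4 zoomed pixels off, about half a camera pixel. The other tiers sit flush with no gap and line up to within about 3 mm. Forces stayed within about 3 N at every reading.
- **Clearances:** The gripper was open and its tip was about 75 mm above the lid bar when I handed in. In the pictures the mug and flask had not visibly moved. I saw no sign that the salt shaker had moved either, but I did not measure it at the end.
- **Disagreements:**
  - My colour-mask estimate of the deep tier on the mat was poor. It put the tier about 4 mm from the arm's own reading, and the sizes it gave were too large. I relied on hand-picked corners plus the arm's position, which agreed with each other to about 2 mm.
  - The lid's right-hand corner looked about 2–3 mm to the left of the tray's. That is inside the 9 mm limit.
- **Not checked:** In the last top view the arm hid most of the stack. The final check therefore rests mainly on the scene camera.

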